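# Rebuild a bead-mill agitator: toothed ring, spacer, end ring on a stepped arbor

## Task

The washed rotor parts of the bench bead mill are draining on the blue mat: put them back on the upright stepped arbor in the grey stand. First tip the tan ring that stands on its rim over onto its flat face where it stands; then thread the rings on from the largest to the smallest, each one fully home and flat on its own shoulder, turning the big toothed steel ring without forcing it until its teeth drop over the arbor's two drive lugs. Leave the finished stack on the arbor and do not disturb the culture dish beside the mat or the blue pen.

Things in the scene. Friction and masses are not known exactly. Their poses are not given: they have to be found in the camera images.
- stand: Fixed grey disc, 104 mm across, 11 mm high, with a dark collar 68 mm across up to 17.5 mm; origin under its centre on the bench. It carries the bright steel arbor, which turns stiffly (0.25 N m) and stands at any angle: no axis given here tells where the drive lugs are.
- arbor_seat (a point): On the arbor's upright axis, level with its lowest shoulder (top of a flange 62 mm across), 26 mm above the bench; z up. Above this point the arbor is 34 mm thick from 0 to 19 mm, 24 mm from 19 to 36 mm, 14 mm from 36 to 53 mm (1 mm chamfers). Two round-topped drive lugs lie on the flange, opposite each other, out to 30 mm from the axis, 6 mm wide, 4 mm high; the toothed ring hides them.
- arbor_tip (a point): Top of the arbor's tapered nose, on its axis, 60 mm above arbor_seat; the nose widens from 5 mm across here to 14 mm across 7 mm lower down.
- drive_ring_center (a point): Centre, half-way up, of the largest ring: bright steel, 64 mm across, bore 36 mm, 18 mm high, 0.26 kg; z = bore axis. Lies teeth down on the mat (2 mm thick). Home on the lowest shoulder: 9 mm above arbor_seat. Six teeth below, 5 mm high, 13 mm wide; if they meet the lugs it stays 4 mm high; within a 60 degree turn under light pressure it drops home (about 15 of every 60 degrees let it in).
- drive_ring: The same toothed ring; origin at the centre of its underside, z up along the bore, one of the six evenly spaced teeth on its x axis.
- middle_ring_center (a point): Centre of the tan plastic ring: 54 mm across, bore 26 mm, 16 mm thick, 0.12 kg, both faces alike; x = bore axis. It stands on its rim on the mat, centre 29 mm above the bench; a light push (under 1 N) along the bore axis near its top tips it flat either way, its centre ending 35 to 45 mm further along. Home on the middle shoulder: 27 mm above arbor_seat.
- middle_ring: The same tan ring; x = bore axis; origin on its rim, 27 mm from its centre.
- end_ring_center (a point): Centre, half-way up, of the smallest ring: dark grey steel, 44 mm across, bore 16 mm, 16 mm high, 0.14 kg; z = bore axis; lies flat on the mat. Home on the top shoulder: 44 mm above arbor_seat.
- end_ring: The same dark ring; origin at the centre of its underside, z along the bore.
- culture_dish: Bystander: flat round culture dish, 61 mm across, 16 mm high; origin at the centre of its underside. Leave alone.
- pen_blue: Bystander: blue and white marker pen, 136 mm long, 14 mm thick, lying along its y axis; origin at the middle of its underside. Leave alone.
There are look-alikes about, which are no part of the job. What is shaped like the middle_ring but red is not meant.

How it is judged (in metres and radians):
On the way, in this order (a step that is already met when the one before it is completed fails the run):
1. the tan ring lies flat on the mat (angle between the x axis of middle_ring_center and the z axis of arbor_seat, either way round below 0.1 rad and height (world z) of middle_ring_center below 0.014 m and linear speed of middle_ring below 0.02 m/s), for 0.1 s.
2. the toothed ring is home on the lowest shoulder, over the lugs (horizontal distance between drive_ring_center and arbor_seat below 0.003 m and z of drive_ring_center in the frame of arbor_seat between 0.007 and 0.011 m and angle between the z axis of drive_ring_center and the z axis of arbor_seat, either way round below 0.07 rad and linear speed of drive_ring below 0.02 m/s), for 0.2 s.
3. the tan ring is home on the middle shoulder (horizontal distance between middle_ring_center and arbor_seat below 0.003 m and z of middle_ring_center in the frame of arbor_seat between 0.025 and 0.029 m and angle between the x axis of middle_ring_center and the z axis of arbor_seat, either way round below 0.07 rad and linear speed of middle_ring below 0.02 m/s), for 0.2 s.
4. the small dark ring is home on the top shoulder (horizontal distance between end_ring_center and arbor_seat below 0.003 m and z of end_ring_center in the frame of arbor_seat between 0.042 and 0.046 m and angle between the z axis of end_ring_center and the z axis of arbor_seat, either way round below 0.07 rad and linear speed of end_ring below 0.02 m/s), for 0.2 s.
At the end, for the whole second after the job is handed in: All three rings stand released and at rest on the arbor, toothed ring lowest, tan ring in the middle, dark ring on top: each centre within 3 mm of the arbor's axis and within 2 mm of its seated height (9, 27 and 44 mm above the lowest shoulder), each flat within 0.07 rad (all of step 2 and all of step 3 and all of step 4); the robot touches nothing.
It fails at once if the tan ring is rolled or carried away on its rim instead of being tipped over where it stands (angle between the x axis of middle_ring_center and the z axis of arbor_seat, either way round above 0.6 rad and distance of middle_ring_center from where it was at the start of the episode above 0.1 m).
It fails at once if the toothed ring is forced: it presses on the stand's arbor with more than 70 N (contact force between drive_ring and stand above 70 N).
It fails at once if a bystander is disturbed: culture dish or pen moved more than 30 mm (distance of any of culture_dish, pen_blue from where it was at the start of the episode above 0.03 m).
It also fails if it takes over 72 s, if anything falls off the work surface, if the arm or the gripper's body presses on something with over 40 N, if the wrist force passes 120 N, or if a joint passes its speed limit or range.

## Robot

A 6-joint arm with a two-finger parallel gripper is mounted at the origin on a cart in front of the work surface, level with it; the furniture and walls round the work are solid. World frame = base frame: x ahead of the robot, y to its left, z up, the work surface at z = 0. Lengths are in m, angles in degrees, forces in N, time in s.
With the tool pointing down it reaches from about 0.35 to 0.875 m from the base axis. Payload 4.2 kg.
Tool frame: the origin (TCP) lies at the very end of the fingers, on their centre line; the grasp point (between the pads) lies 19 mm behind it; z points along the fingers, x is the direction in which the jaws open and shut, and the axes are right-handed (so a half turn about z gives the same grasp; the last joint's range is limited). The gripper opens to 87 mm and grips with 3 to 60 N. Pads are 19 mm wide; open, the fingers measure 117 mm over their backs; the gripper's body (75 mm by 190 mm) begins 51 mm behind the grasp point.
Start: joints at [-50.042, 22.042, 0.453, 0, -68.411, -14.817], TCP at [0.266, -0.566, 0.223] pointing down, gripper open.
Joint ranges: [-179.83, 179.83], [-69.29, 118.12], [-61.27, 80.66], [-181.25, 117.63], [-171.15, -9.14], [-177.46, 177.46]. Speed limits (degrees/s): [159.86, 159.86, 180, 180, 180, 180].

## Interface

Orientations are given as a 3x3 rotation matrix whose columns are the frame's x, y, z axes.
In Python, from station import r gives the robot as it stands.
- The arm moves only by the tool move_arm, never from a script. Its argument "series" is a list that holds one entry, the list of rows, each a list of 7 numbers: the shift along the tool's x, y, z in cm, then the turn, a rotation vector about the tool's x, y, z in degrees, then the opening, from -1 (shut) to 1 (fully open). In form: [[[dx, dy, dz, wx, wy, wz, fingers], ...]]. A call has 1 to 12 rows; each row shifts and turns the commanded pose from where the row before left it, along the tool's axes as they then stand; what a row does not reach is not made up. A row lasts 1/8 s, in which the tool goes at most 62.5 mm and 10.7 degrees, less where a joint would pass 70% of its speed; a pose out of reach is approached as far as the arm can. A call is refused whole if a number of a shift passes 6.25 or a number of a turn 10.7, either way. A call with a gripper value outside its range is refused whole. The fingers move at their own pace and stop on an object; the grip force is fixed at half the most. Time passes only in rows, so rows that do not move let the fingers close. It gives the time, the measured TCP pose, the force and the opening at its end, in the units of the state.
- r.sense(): the state, without advancing time (a new reading comes with each control period).
- r.capture(name): name is "scene" or "top" or "wrist"; returns a dict with "color" (480x640x3 uint8, blue, green, red), "fx", "fy", "cx", "cy" (pixels), "rvec" (rotation vector, rad) and "tvec" (3), from world to camera coordinates, as OpenCV has them; the wrist camera has in their place "tool_from_camera" (4x4, takes a point from camera to tool coordinates, whose origin is the TCP and whose axes are the tool frame's). Camera axes: x right, y down, z forward; pixel columns grow to the right and rows downward; lengths in m; the calibration is good to about 2 mm. A picture is of the moment at which its call begins: read the wrist's pose just before it. There is no depth.
- r.finish_job(): hands the job in, once; it reports no verdict.
The state is a dict: "time_s": time; "joints": joint angles; "joint_velocities": joint speeds; "effort": joint torques, N m; "tcp_pos": TCP position; "ee_rot": TCP orientation; "wrist_force": force on the tool from outside, world axes, zero at the start; "moment": the same for the moment, N m; "gripper_width": opening from 0.0 (shut) to 1.0 (fully open).
Only numpy, scipy, OpenCV 4.12 (cv2) and the standard library are available. Lean on these libraries where they do the work, as an engineer would, in place of code of your own. Each camera call takes 0.05 s, during which the arm holds its last target.

## Working session

There is one attempt and no reset: what is moved stays moved. The work goes in short steps, Python scripts to look and compute and a tool call to move; the robot and the scene stay as the last step left them, time stands still between calls to the robot, and variables do not carry over. Pictures are saved under pics/ and viewed, and the job is handed in when it is done.

Besides the shell and the picture viewer there is one more tool, called after "Request:" in YAML: its name, and indented under it one key for each argument. move_arm: Moves the arm, as the interface text tells. Its arguments: {"type":"object","properties":{"series":{"type":"array","items":{"type":"array","items":{"type":"array","items":{"type":"number"}}}}},"required":["series"]}

```bash
mkdir -p pics; ls
python3 - <<'E'
from station import r
import cv2,pickle
s=r.sense(); print(s)
d={}
for n in("scene","top","wrist"):
    c=r.capture(n); d[n]=c; cv2.imwrite(f"pics/{n}0.png",c["color"]); print(n,{k:v for k,v in c.items() if k!="color"})
pickle.dump(d,open("cap0.pkl","wb"))
E
```

```text
pics
{'time_s': 0.0, 'joints': array([-5.00426063e+01,  2.20909539e+01,  3.77487606e-01, -2.95891944e-02,
       -6.84101214e+01, -1.48175576e+01]), 'joint_velocities': array([-0.03561899,  0.05424307, -0.02471753,  0.10227352,  0.00495219,
       -0.06476552]), 'effort': array([-3.11727399e-04, -3.90665781e+01,  1.87403476e+01,  4.21981484e+00,
        1.09933061e-02, -1.88323520e-04]), 'tcp_pos': array([ 0.26528214, -0.56522488,  0.22144036]), 'ee_rot': array([[-4.24655311e-01,  9.05354534e-01, -1.01715940e-03],
       [ 9.05352413e-01,  4.24656521e-01,  1.96175235e-03],
       [ 2.20802475e-03, -8.78191591e-05, -9.99997558e-01]]), 'wrist_force': array([ 0.07044124, -0.19435208, -0.35126139]), 'moment': array([ 0.05058316,  0.00115469, -0.063704  ]), 'gripper_width': 1.0036228022041134}
scene {'fx': 487.860037547888, 'fy': 487.860037547888, 'cx': 327.26309344598053, 'cy': 252.15648108942545, 'rvec': array([ 1.83737422, -1.15337075,  0.68573125]), 'tvec': array([-0.54744957,  0.22441201,  0.71307509])}
top {'fx': 516.8479717584646, 'fy': 516.8479717584646, 'cx': 323.24373463910524, 'cy': 244.49582853792808, 'rvec': array([ 2.19363028, -2.17024711,  0.10980164]), 'tvec': array([-0.3642435 ,  0.50149201,  0.88699354])}
wrist {'fx': 337.535721126338, 'fy': 337.535721126338, 'cx': 324.5577275558583, 'cy': 237.04060694014208, 'tool_from_camera': array([[ 9.99998849e-01, -8.32225970e-04, -1.26896754e-03,
         5.01551214e-04],
       [ 1.15203013e-03,  9.60626563e-01,  2.77840384e-01,
        -7.78057583e-02],
       [ 9.87777946e-04, -2.77841526e-01,  9.60626416e-01,
        -1.62231619e-01],
       [ 0.00000000e+00,  0.00000000e+00,  0.00000000e+00,
         1.00000000e+00]])}
```

View pics/scene0.png

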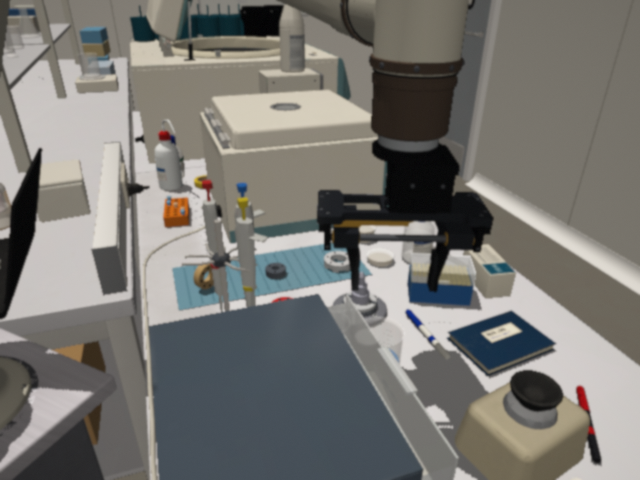

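View pics/top0.png

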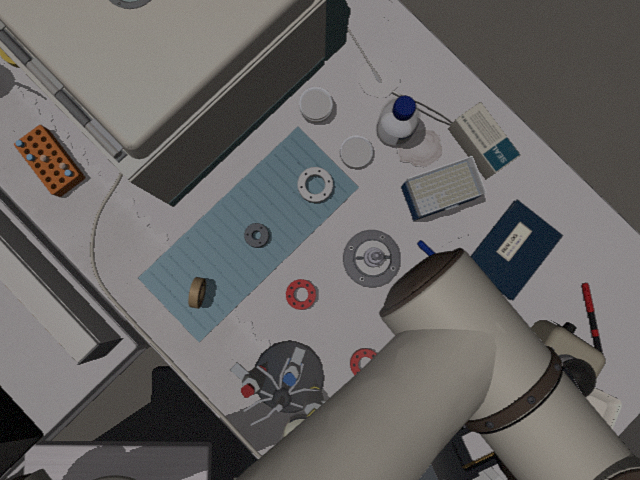

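View pics/wrist0.png

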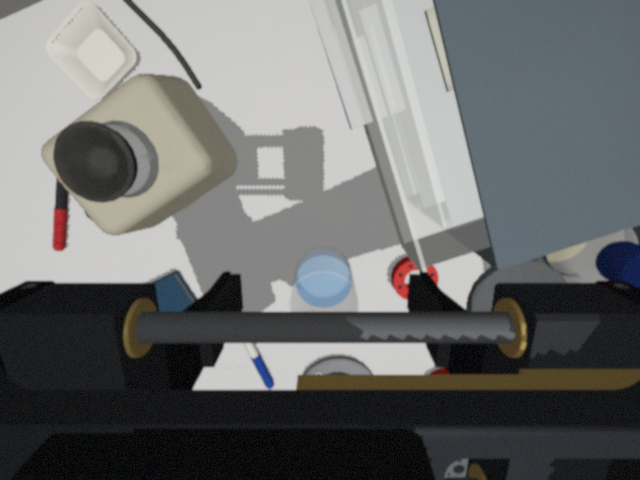

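Top view: steel ring ~(315,185), dark ring ~(257,235), tan ring on its rim ~(198,292), stand ~(371,258), dish ~(357,152), pen partly under the arm at ~(425,247). I'll measure these next.

```bash
cat > h.py <<'E'
import numpy as np, cv2
from scipy.spatial.transform import Rotation as R
def cam(c, s=None):
    K=np.array([[c["fx"],0,c["cx"]],[0,c["fy"],c["cy"]],[0,0,1.]])
    if "rvec" in c:
        Rm=cv2.Rodrigues(np.array(c["rvec"]))[0]; t=np.array(c["tvec"]); return K,Rm,t
    T=np.eye(4);T[:3,:3]=s["ee_rot"];T[:3,3]=s["tcp_pos"];M=np.linalg.inv(T@c["tool_from_camera"])
    return K,M[:3,:3],M[:3,3]
def onplane(C,uv,z):
    K,Rm,t=C; d=Rm.T@np.linalg.solve(K,[uv[0],uv[1],1.]); o=-Rm.T@t
    return o+d*(z-o[2])/d[2]
def proj(C,p):
    K,Rm,t=C; q=K@(Rm@np.asarray(p)+t); return q[:2]/q[2]
def tri(C1,u1,C2,u2):
    P=[c[0]@np.c_[c[1],c[2]] for c in(C1,C2)]
    X=cv2.triangulatePoints(P[0],P[1],np.array(u1,float),np.array(u2,float)).ravel(); return X[:3]/X[3]
E
python3 - <<'E'
import pickle,cv2,numpy as np
from h import *
d=pickle.load(open("cap0.pkl","rb")); C=cam(d["top"]); im=d["top"]["color"]
print("campos",-C[1].T@C[2])
for n,uv,z in [("drive",(315.5,184.5),.02),("end",(257,235),.018),("tan_c",(198,292),.029),("flange",(371,258),.011),("dish",(357,152),.016),("round2",(317,104),.016),("matA",(299,128),.002),("matB",(357,187),.002),("matC",(138,276),.002),("matD",(200,341),.002),("pip red",(250,390),.3),("pip base",(285,375),.0),("red1",(302,294),.016)]:
    print(n,onplane(C,uv,z).round(3))
big=cv2.resize(im[120:360,130:450],None,fx=2.5,fy=2.5,interpolation=cv2.INTER_CUBIC); cv2.imwrite("pics/topcrop.png",big)
i2=d["scene"]["color"][220:350,160:460]; cv2.imwrite("pics/scenecrop.png",cv2.resize(i2,None,fx=2.6,fy=2.6,interpolation=cv2.INTER_CUBIC))
E
```

```text
campos [ 0.42485335 -0.34818339  0.93230524]
drive [ 0.613 -0.344  0.02 ]
end [ 0.522 -0.241  0.018]
tan_c [ 0.42  -0.142  0.029]
flange [ 0.483 -0.445  0.011]
dish [ 0.675 -0.418  0.016]
round2 [ 0.763 -0.345  0.016]
matA [ 0.722 -0.312  0.002]
matB [ 0.613 -0.42   0.002]
matC [ 0.447 -0.028  0.002]
matD [ 0.333 -0.142  0.002]
pip red [ 0.305 -0.27   0.3  ]
pip base [ 0.275 -0.294  0.   ]
red1 [ 0.418 -0.322  0.016]
```

View pics/topcrop.png

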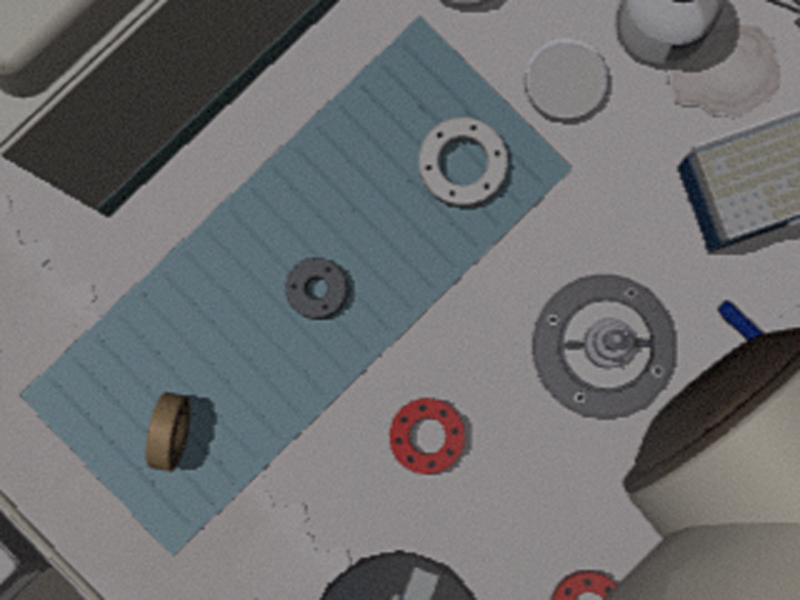

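View pics/scenecrop.png

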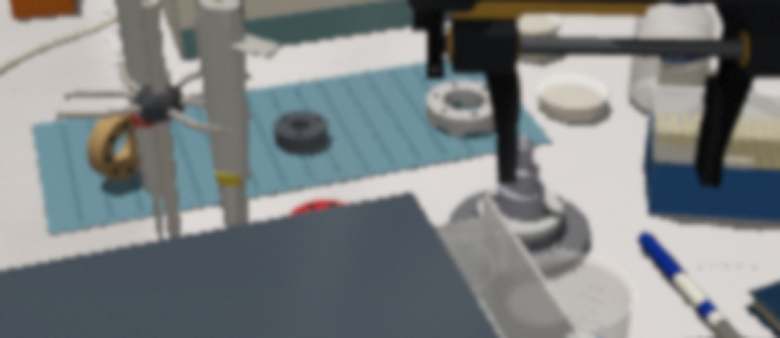

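```bash
python3 - <<'E'
import pickle,cv2,numpy as np
from h import *
d=pickle.load(open("cap0.pkl","rb")); C=cam(d["top"]); S=cam(d["scene"])
print("scene cam",-S[1].T@S[2])
for n,a,b in [("red",(250,390),(209,187)),("blue",(290,380),(242,187)),("tipbox cornr",(405,187),(412,262)),("bigbox near corner",(133,151),(240,150)),("bottle blue",(404,105),(418,200)),("bx",(350,20),(372,118)),
 ("drive",(315.5,184.5),(338,260)),("end",(257,235),(276,270)),("tan",(198,292),(207,276)),("armtip",(375.5,257),(363,277))]:
    X=tri(C,a,S,b); print(n,X.round(3),"reproj err",np.linalg.norm(proj(C,X)-a).round(1),np.linalg.norm(proj(S,X)-b).round(1))
im=d["top"]["color"]
# contours
hsv=cv2.cvtColor(im,cv2.COLOR_BGR2HSV)
sub=[("tan",cv2.inRange(hsv,(8,80,60),(25,255,255)),(160,260,240,330))]
for n,m,(x0,y0,x1,y1) in sub:
    mm=np.zeros_like(m);mm[y0:y1,x0:x1]=m[y0:y1,x0:x1]
    c=max(cv2.findContours(mm,0,2)[0],key=cv2.contourArea); print(n,cv2.minAreaRect(c),cv2.contourArea(c))
    b=cv2.boxPoints(cv2.minAreaRect(c)); print([onplane(C,p,.04).round(3) for p in b])
print([onplane(C,p,.0)[:2].round(3) for p in [(359.2,258.4),(389.2,257.6)]])
E
python3 - <<'E'
import cv2
im=cv2.imread("pics/top0.png");cv2.imwrite("pics/tanc.png",cv2.resize(im[260:330,160:250],None,fx=8,fy=8,interpolation=cv2.INTER_CUBIC))
E
```

```text
scene cam [-0.22785944 -0.70398834  0.5576902 ]
red [ 0.302 -0.267  0.283] reproj err 0.1 0.1
blue [ 0.315 -0.317  0.287] reproj err 0.2 0.2
tipbox cornr [ 0.605 -0.502  0.054] reproj err 2.3 2.2
bigbox near corner [ 0.619 -0.094  0.221] reproj err 3.9 2.8
bottle blue [ 0.716 -0.48   0.143] reproj err 1.5 1.3
bx [ 0.763 -0.369  0.296] reproj err 15.2 10.6
drive [ 0.614 -0.343  0.013] reproj err 0.7 0.7
end [ 0.522 -0.24   0.009] reproj err 0.3 0.3
tan [ 0.419 -0.141  0.025] reproj err 0.4 0.4
armtip [ 0.482 -0.447  0.075] reproj err 1.0 1.0
tan ((194.347900390625, 292.07568359375), (9.953401565551758, 28.951759338378906), 9.090277671813965) 220.5
[array([ 0.397, -0.127,  0.04 ]), array([ 0.445, -0.133,  0.04 ]), array([ 0.443, -0.15 ,  0.04 ]), array([ 0.394, -0.144,  0.04 ])]
[array([ 0.483, -0.424]), array([ 0.485, -0.479])]
```

View pics/tanc.png

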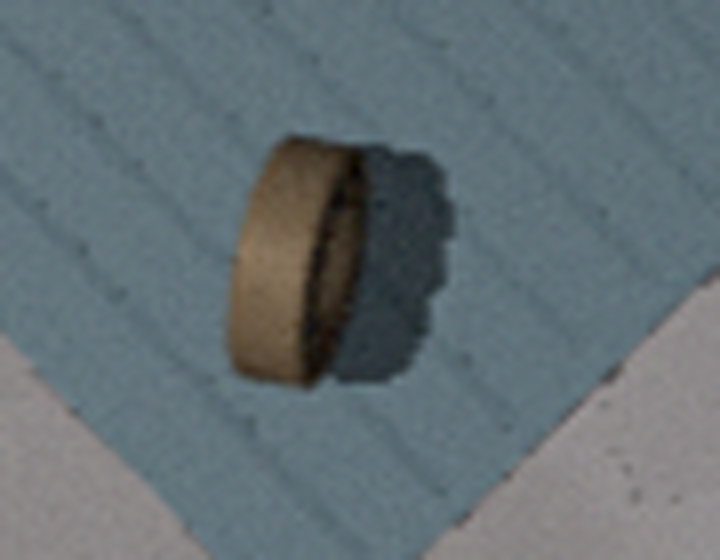

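Run:
```python
import pickle,cv2,numpy as np
from h import *
d=pickle.load(open("cap0.pkl","rb")); C=cam(d["top"]); S=cam(d["scene"])
for n,a,b in [("board near corner",(80,362),(105,286)),("board2",(118,343),(126,282)),("box base",(171,203),(238,225))]:
    X=tri(C,a,S,b); print(n,X.round(3),"err",np.linalg.norm(proj(C,X)-a).round(1),np.linalg.norm(proj(S,X)-b).round(1))
for u in [(80,362),(118,343),(135,347)]: print([onplane(C,u,z).round(3)[:2] for z in (0,.1,.2)])
i2=d["scene"]["color"][100:340,0:320]; cv2.imwrite("pics/sceneL.png",cv2.resize(i2,None,fx=2.5,fy=2.5,interpolation=cv2.INTER_CUBIC))
i2=d["top"]["color"][150:480,0:330]; cv2.imwrite("pics/topL.png",cv2.resize(i2,None,fx=1.8,fy=1.8,interpolation=cv2.INTER_CUBIC))
```

```text
board near corner [0.307 0.046 0.019] err 10.0 10.2
board2 [ 0.332 -0.008  0.023] err 1.3 1.3
box base [ 0.573 -0.105  0.063] err 3.6 3.1
[array([0.295, 0.068]), array([0.308, 0.023]), array([ 0.322, -0.021])]
[array([0.328, 0.003]), array([ 0.339, -0.035]), array([ 0.349, -0.072])]
[array([ 0.321, -0.027]), array([ 0.333, -0.062]), array([ 0.344, -0.096])]
```

View pics/sceneL.png

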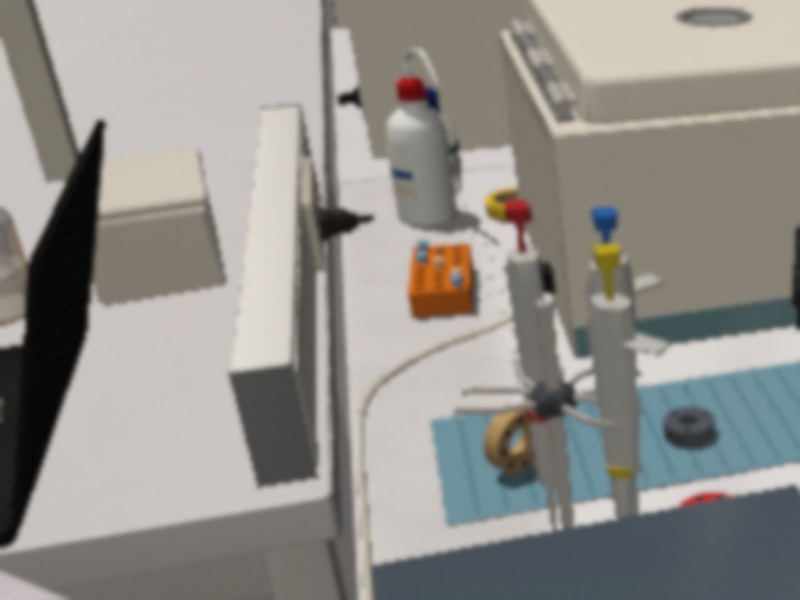

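View pics/topL.png

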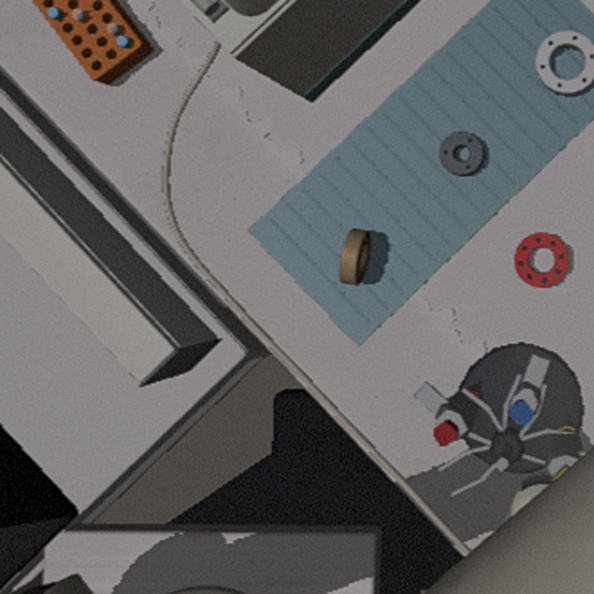

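Request:
move_arm:
  series:
    - [[0,0,-1.5,0,0,8.4,1],[0,0,-1.5,0,0,8.4,1],[0,0,-1.5,0,0,8.3,1],[2,3.8,0,0,0,0,1],[2,3.8,0,0,0,0,1],[2,3.8,0,0,0,0,1],[2,3.8,0,0,0,0,1],[0,0,0,0,0,0,1],[0,0,0,0,0,0,1]]

```text
time_s: 1.27
tcp_pos: [0.4172, -0.4856, 0.2672]
ee_rot: [[-0.001, 1.0, -0.001], [1.0, 0.001, 0.001], [0.001, -0.001, -1.0]]
wrist_force: [-0.7, -0.7, -0.3]
gripper_width: 1.0
```

```bash
cat > snap.py <<'E'
import sys,pickle,cv2
from station import r
def snap(tag,names=("wrist","top","scene")):
    d={}
    for n in names:
        s=r.sense(); c=r.capture(n); c["s"]=s; d[n]=c; cv2.imwrite(f"pics/{n}{tag}.png",c["color"])
    pickle.dump(d,open(f"cap{tag}.pkl","wb")); s=r.sense(); print(s["time_s"],s["tcp_pos"].round(4),s["ee_rot"].round(3).tolist(),s["joints"].round(1),s["wrist_force"].round(2),round(s["gripper_width"],3)); return d
if __name__=="__main__": snap(sys.argv[1],sys.argv[2:] or ("wrist","top","scene"))
E
python3 snap.py 1
```

```text
1.425 [ 0.4165 -0.4862  0.2676] [[0.001, 1.0, -0.0], [1.0, -0.001, 0.0], [0.0, -0.0, -1.0]] [-35.   22.1   7.    0.  -74.9 -55.1] [-0.41  0.12  0.43] 0.999
```

View pics/wrist1.png

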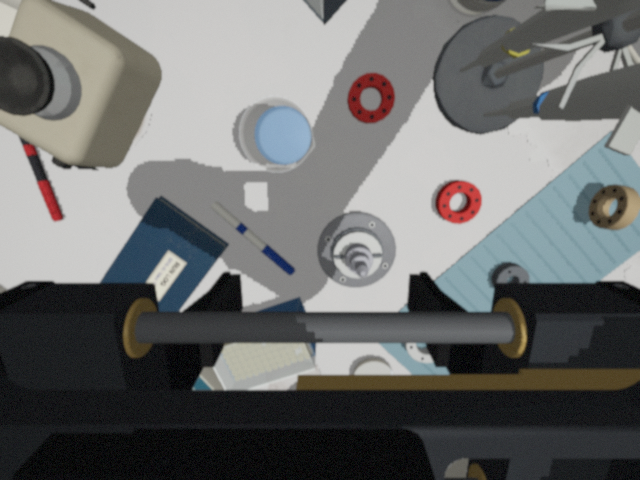

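View pics/scene1.png

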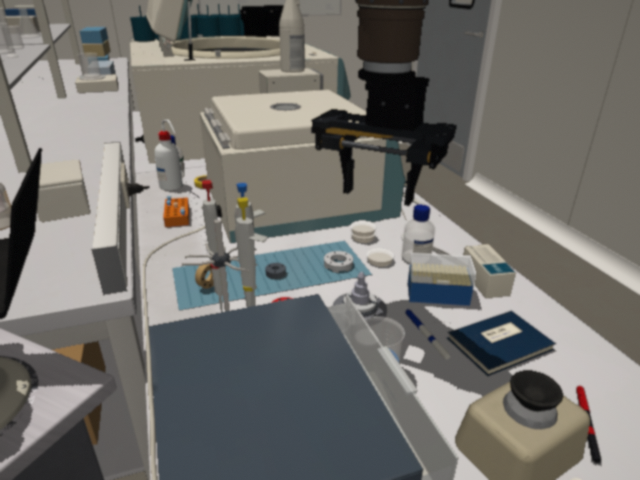

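View pics/top1.png

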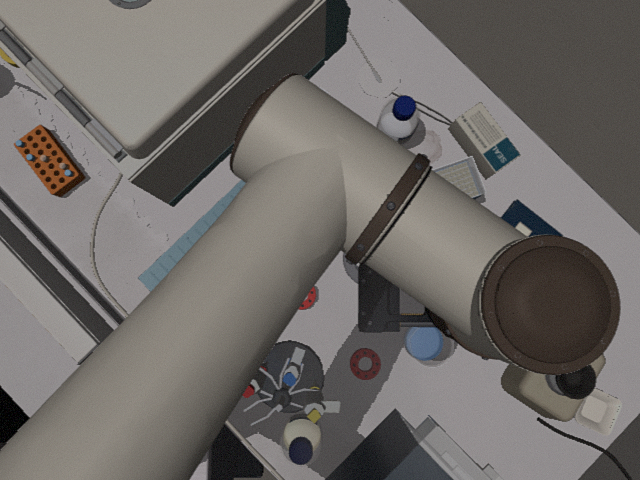

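Request:
move_arm:
  series:
    - [[4,2,0,0,0,0,1],[4,2,0,0,0,0,1],[4,2,0,0,0,10,0],[0,0,0,0,0,10,-1],[0,0,0,0,0,0,-1],[0,0,0,0,0,0,-1]]

```text
time_s: 2.17
tcp_pos: [0.4768, -0.3664, 0.2676]
ee_rot: [[0.34, 0.94, 0.0], [0.94, -0.34, -0.0], [-0.0, 0.0, -1.0]]
wrist_force: [0.8, -0.0, -0.1]
gripper_width: 0.629
```

```bash
python3 snap.py 2 wrist top scene
```

```text
2.325 [ 0.477  -0.3663  0.2675] [[0.341, 0.94, -0.0], [0.94, -0.341, 0.0], [-0.0, -0.0, -1.0]] [-22.1  18.2   1.2   0.  -73.  -87.9] [0.69 0.43 0.9 ] 0.489
```

View pics/wrist2.png

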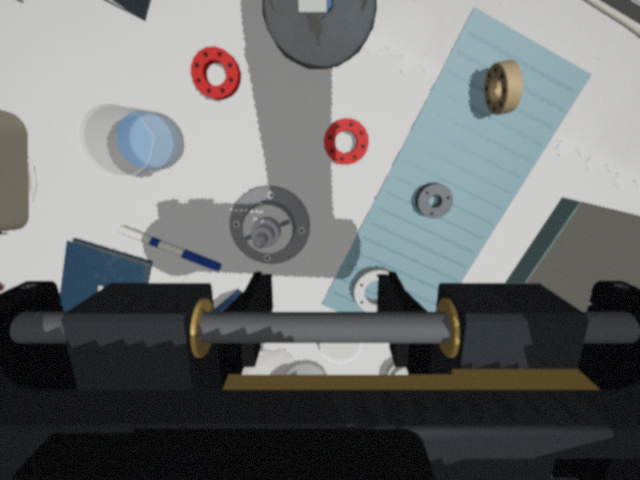

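View pics/top2.png

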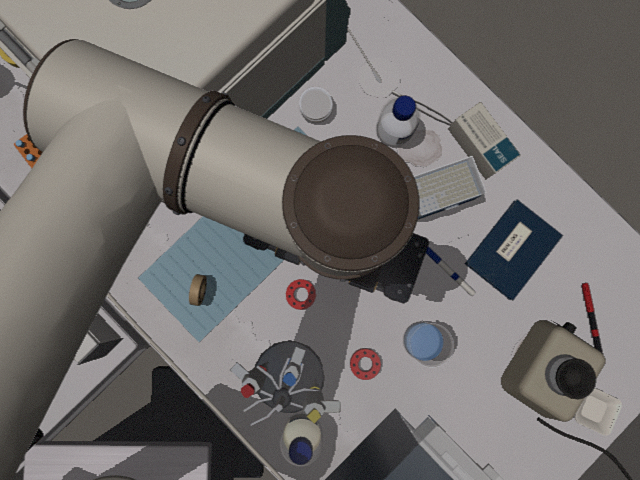

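Run:
```python
import pickle,cv2,numpy as np
from h import *
d=pickle.load(open("cap2.pkl","rb")); C=cam(d["wrist"],d["wrist"]["s"])
im=d["wrist"]["color"]; hsv=cv2.cvtColor(im,cv2.COLOR_BGR2HSV)
m=cv2.inRange(hsv,(8,80,60),(25,255,255)); mm=np.zeros_like(m); mm[40:130,460:540]=m[40:130,460:540]
c=max(cv2.findContours(mm,0,2)[0],key=cv2.contourArea); rr=cv2.minAreaRect(c); print(rr); print(onplane(C,rr[0],.029).round(4))
pd=pickle.load(open("cap0.pkl","rb")); T=cam(pd["top"])
print(tri(C,rr[0],T,(198,292)).round(3))
for n,u,z in [("drive top",(374,289),.02),("end",(434,200.5),.018),("cup top",(151,139),.09),("flange holes",(269.5,224),.0175),("tip",(262,241),.086),("lugA",(233,210),.028),("lugB",(297,250),.028)]:print(n,onplane(C,u,z).round(4))
cv2.imwrite("pics/w2a.png",cv2.resize(im[170:280,210:330],None,fx=6,fy=5.4,interpolation=cv2.INTER_CUBIC))
cv2.imwrite("pics/w2b.png",cv2.resize(im[40:130,450:560],None,fx=7,fy=6.6,interpolation=cv2.INTER_CUBIC))
```

```text
((498.10003662109375, 88.79999542236328), (46.48548126220703, 28.144268035888672), 71.56504821777344)
[ 0.4185 -0.144   0.029 ]
[ 0.419 -0.141  0.022]
drive top [ 0.6047 -0.3445  0.02  ]
end [ 0.5176 -0.239   0.018 ]
cup top [ 0.346  -0.4986  0.09  ]
flange holes [ 0.4761 -0.441   0.0175]
tip [ 0.4785 -0.439   0.086 ]
lugA [ 0.443  -0.4733  0.028 ]
lugB [ 0.517 -0.419  0.028]
```

View pics/w2a.png

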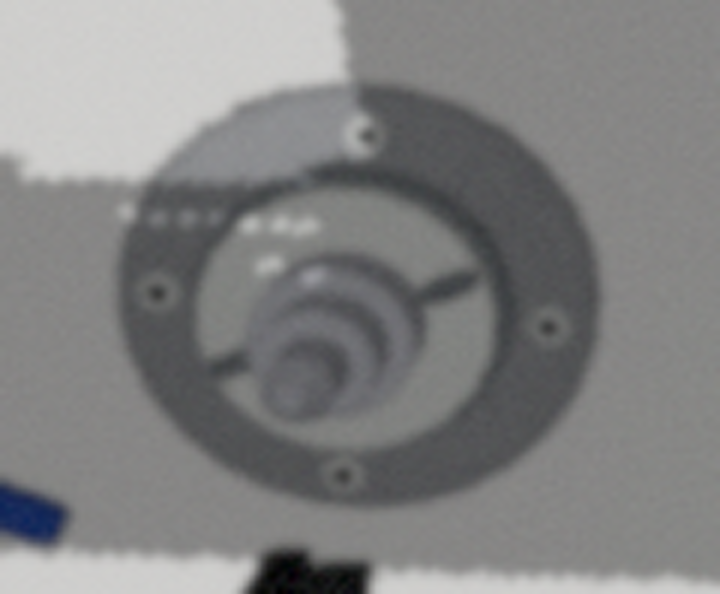

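View pics/w2b.png

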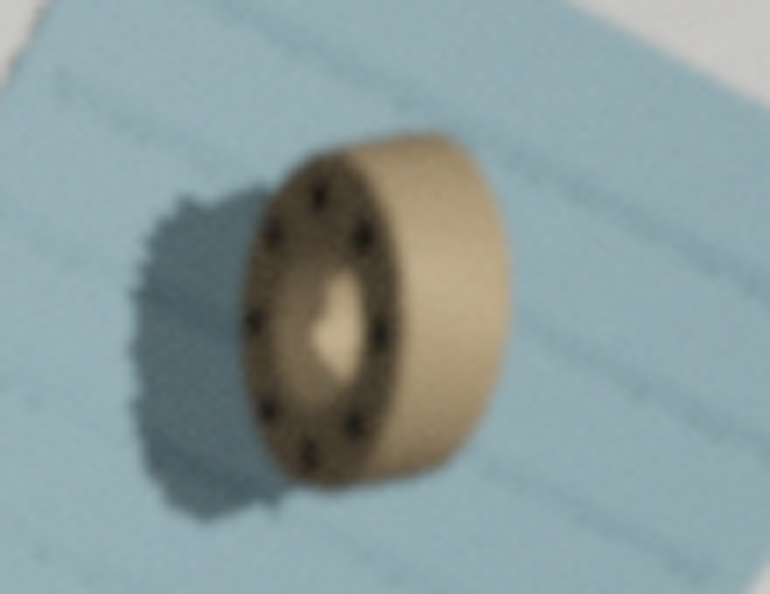

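Request:
move_arm:
  series:
    - [[3.64,-3.08,0,0,0,0,-1],[3.64,-3.08,0,0,0,0,-1],[3.64,-3.08,0,0,0,0,-1],[3.65,-3.09,0,0,0,0,-1],[0,0,4,0,0,0,-1],[0,0,4,0,0,0,-1],[0,0,4,0,0,0,-1],[0,0,0,0,0,0,-1],[0,0,0,0,0,0,-1]]

```text
time_s: 3.45
tcp_pos: [0.4124, -0.1871, 0.149]
ee_rot: [[0.341, 0.94, 0.002], [0.94, -0.341, -0.001], [-0.0, 0.002, -1.0]]
wrist_force: [-0.6, -0.3, 0.8]
gripper_width: 0.002
```

```bash
python3 snap.py 3 wrist scene top
```

```text
3.6 [ 0.4124 -0.1868  0.1492] [[0.341, 0.94, 0.004], [0.94, -0.341, -0.001], [0.001, 0.004, -1.0]] [  -3.7    9.4  -29.1    0.   -51.3 -106.3] [-0.33 -0.22 -0.08] 0.005
```

View pics/scene3.png

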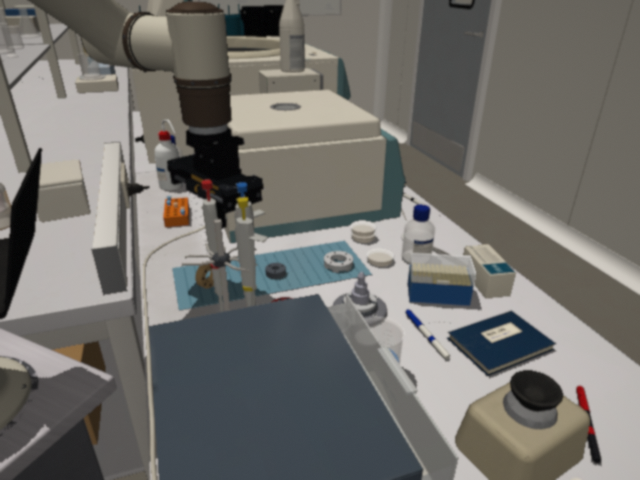

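View pics/top3.png

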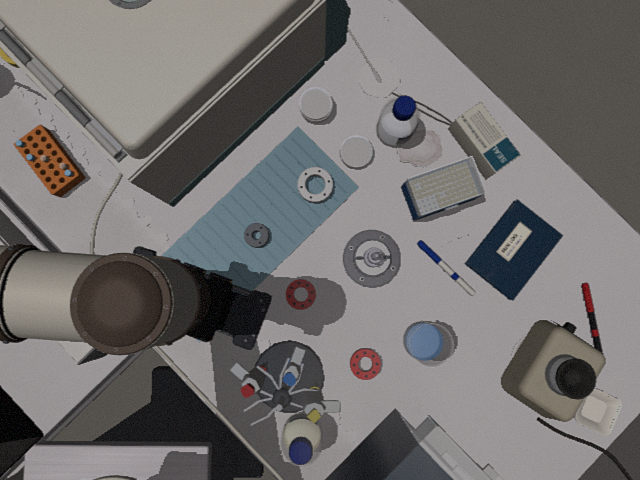

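View pics/wrist3.png

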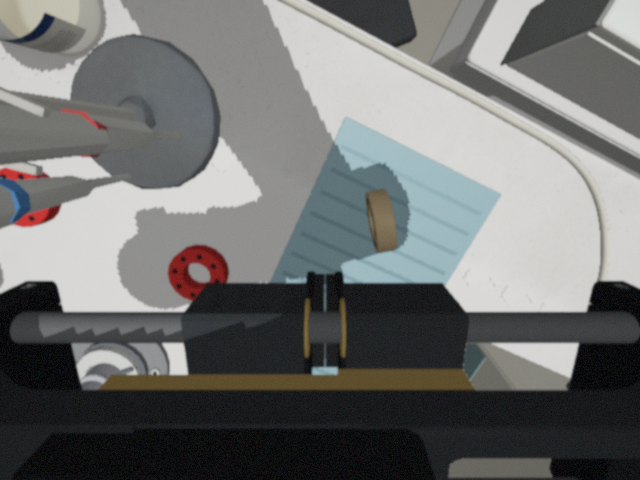

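Run:
```python
import pickle,cv2,numpy as np
from h import *
d=pickle.load(open("cap3.pkl","rb")); C=cam(d["wrist"],d["wrist"]["s"])
im=d["wrist"]["color"]; hsv=cv2.cvtColor(im,cv2.COLOR_BGR2HSV)
m=cv2.inRange(hsv,(8,60,40),(25,255,255)); mm=np.zeros_like(m); mm[170:270,345:420]=m[170:270,345:420]
c=max(cv2.findContours(mm,0,2)[0],key=cv2.contourArea); rr=cv2.minAreaRect(c); print(rr,cv2.boxPoints(rr))
print(onplane(C,rr[0],.04).round(4))
b=sorted(cv2.boxPoints(rr).tolist(),key=lambda p:p[1])
e1=(np.array(b[0])+b[1])/2;e2=(np.array(b[2])+b[3])/2
a,bb=onplane(C,e1,.035),onplane(C,e2,.035);v=bb-a;print(a,bb,np.degrees(np.arctan2(v[1],v[0])))
```

```text
((381.39996337890625, 220.20001220703125), (59.747745513916016, 23.97064971923828), 79.69515228271484) [[364.26398 192.95201]
 [387.84796 188.66402]
 [398.53595 247.44801]
 [374.95197 251.73601]]
[ 0.4156 -0.1395  0.04  ]
[ 0.391913   -0.13587911  0.035     ] [ 0.44347269 -0.14252905  0.035     ] -7.349183855273606
```

Request:
move_arm:
  series:
    - [[0,0,3.4,0,0,0,-1],[0,0,3.3,0,0,0,-1],[0,0,3.3,0,0,0,-1],[0,0,0,0,0,0,-1],[0.5,-0.11,0,0,0,0,-1],[0.5,-0.11,0,0,0,0,-1],[0.5,-0.11,0,0,0,0,-1],[0.3,-0.07,0,0,0,0,-1],[0.3,-0.07,0,0,0,0,-1],[0.3,-0.07,0,0,0,0,-1],[0.3,-0.07,0,0,0,0,-1]]

```text
time_s: 4.97
tcp_pos: [0.4147, -0.1589, 0.0475]
ee_rot: [[0.341, 0.94, -0.0], [0.94, -0.341, -0.0], [-0.0, -0.0, -1.0]]
wrist_force: [-0.0, 0.4, 0.1]
gripper_width: 0.007
```

```bash
python3 snap.py 4 wrist
```

```text
5.025 [ 0.4147 -0.1588  0.0475] [[0.341, 0.94, -0.0], [0.94, -0.341, 0.0], [-0.0, -0.0, -1.0]] [ 1.000e-01  1.770e+01 -3.720e+01 -0.000e+00 -3.520e+01 -1.101e+02] [ 0.08  0.03 -0.45] 0.004
```

View pics/wrist4.png

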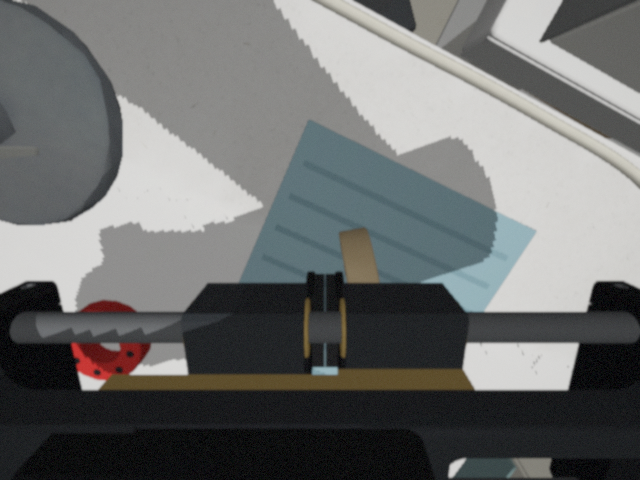

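Still upright, contact imminent. Keep pushing slowly.

Request:
move_arm:
  series:
    - [[0.3,-0.07,0,0,0,0,-1],[0.3,-0.07,0,0,0,0,-1],[0.3,-0.07,0,0,0,0,-1],[0.3,-0.07,0,0,0,0,-1],[0.3,-0.07,0,0,0,0,-1],[0.3,-0.07,0,0,0,0,-1]]

```text
time_s: 5.78
tcp_pos: [0.4169, -0.1405, 0.0475]
ee_rot: [[0.341, 0.94, -0.0], [0.94, -0.341, 0.0], [0.0, -0.0, -1.0]]
wrist_force: [0.6, -0.3, 0.9]
gripper_width: 0.006
```

```bash
python3 snap.py 5 wrist
```

```text
5.825 [ 0.417  -0.1404  0.0476] [[0.341, 0.94, 0.0], [0.94, -0.341, 0.0], [0.0, 0.0, -1.0]] [   2.7   17.3  -37.7   -0.   -34.9 -112.6] [-0.28  1.09  0.25] 0.001
```

View pics/wrist5.png

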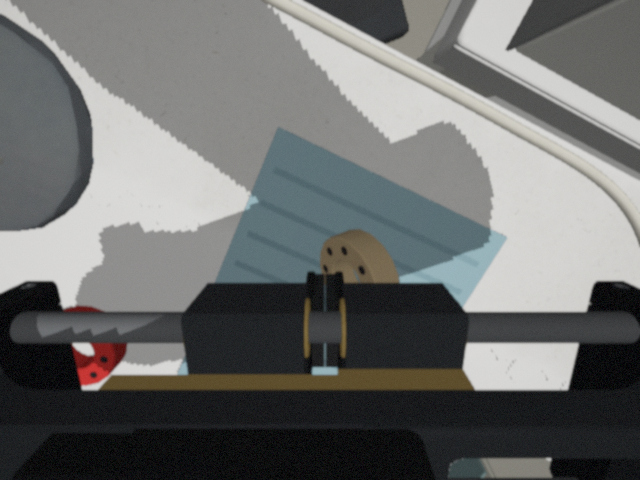

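Request:
move_arm:
  series:
    - [[0.3,-0.07,0,0,0,0,-1],[0.3,-0.07,0,0,0,0,-1],[0.3,-0.07,0,0,0,0,-1],[0,0,0,0,0,0,-1],[0,0,0,0,0,0,-1]]

```text
time_s: 6.45
tcp_pos: [0.418, -0.1316, 0.0476]
ee_rot: [[0.341, 0.94, -0.0], [0.94, -0.341, -0.0], [-0.0, -0.0, -1.0]]
wrist_force: [0.6, -0.4, -0.5]
gripper_width: 0.006
```

```bash
python3 snap.py 6 wrist
```

```text
6.5 [ 0.418  -0.1316  0.0475] [[0.341, 0.94, -0.0], [0.94, -0.341, 0.0], [-0.0, -0.0, -1.0]] [   3.9   17.2  -38.    -0.   -34.8 -113.9] [-0.3  -0.79 -0.03] 0.005
```

View pics/wrist6.png

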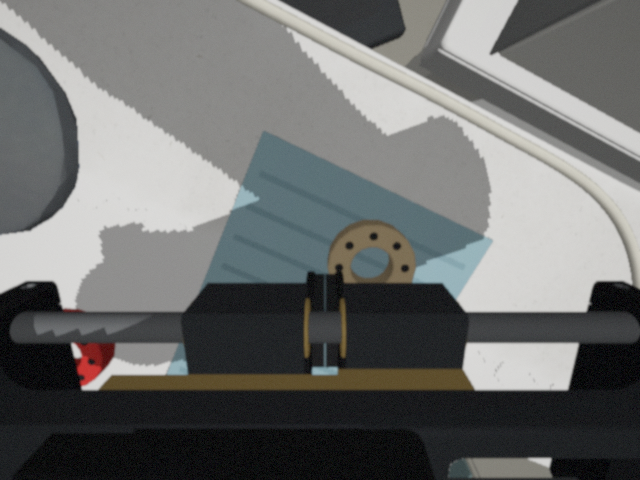

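Run:
```python
import pickle,cv2,numpy as np
from h import *
d=pickle.load(open("cap3.pkl","rb")); T=cam(d["top"]);im=d["top"]["color"]
cv2.imwrite("pics/t3.png",cv2.resize(im[40:290,130:450],None,fx=2.5,fy=2.4,interpolation=cv2.INTER_CUBIC))
for u in [(171,204),(353,45),(325,60)]: print([onplane(T,u,z).round(3)[:2] for z in(0,.22)])
d=pickle.load(open("cap6.pkl","rb")); C=cam(d["wrist"],d["wrist"]["s"]); print("tan",onplane(C,(372,264),.018))
```

```text
[array([ 0.578, -0.082]), array([ 0.542, -0.145])]
[array([ 0.884, -0.411]), array([ 0.776, -0.396])]
[array([ 0.854, -0.359]), array([ 0.753, -0.356])]
tan [ 0.42273672 -0.10379554  0.018     ]
```

View pics/t3.png

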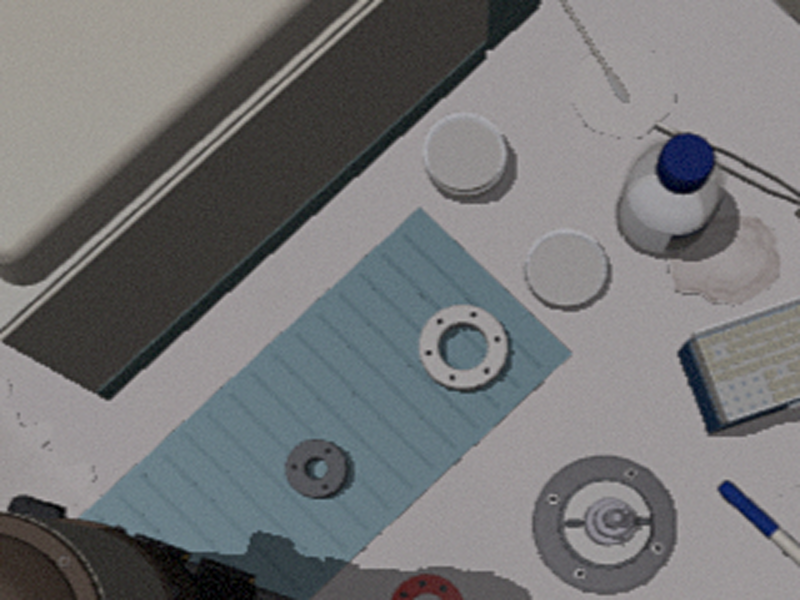

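Request:
move_arm:
  series:
    - [[0,0,-5,0,0,0,-1],[0,0,-5,0,0,10,0],[0,0,-5,0,0,10,1],[0,0,0,0,0,10,1],[0.17,5,0,0,0,0,1],[0.17,5,0,0,0,0,1],[0.17,5,0,0,0,0,1],[0.17,5,0,0,0,0,1],[0.17,5,0,0,0,0,1],[0.17,5,0,0,0,0,1],[0.17,4.8,0,0,0,0,1],[0,0,2,0,0,0,1]]

```text
time_s: 8.0
tcp_pos: [0.6529, -0.3934, 0.1764]
ee_rot: [[0.767, 0.641, 0.002], [0.641, -0.767, -0.001], [0.001, 0.002, -1.0]]
wrist_force: [-0.8, 0.4, -1.4]
gripper_width: 0.997
```

```bash
python3 snap.py 7 wrist top
```

```text
8.1 [ 0.6496 -0.3902  0.173 ] [[0.767, 0.642, -0.006], [0.642, -0.767, 0.004], [-0.003, -0.007, -1.0]] [-1.890e+01  3.730e+01  1.920e+01 -1.000e-01 -7.240e+01 -1.212e+02] [-1.47  0.46 -0.01] 0.994
```

View pics/wrist7.png

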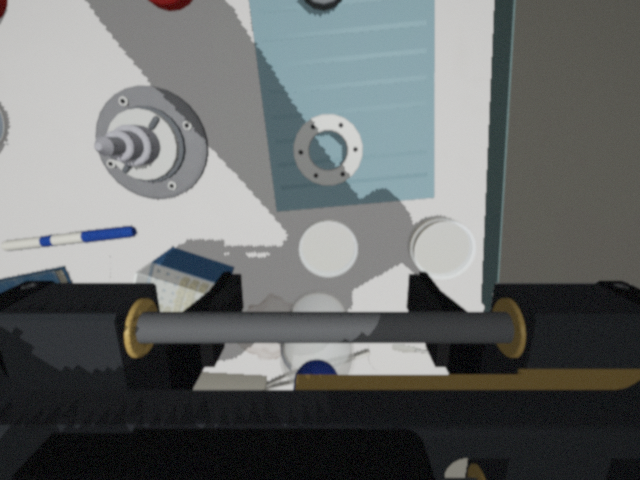

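View pics/top7.png

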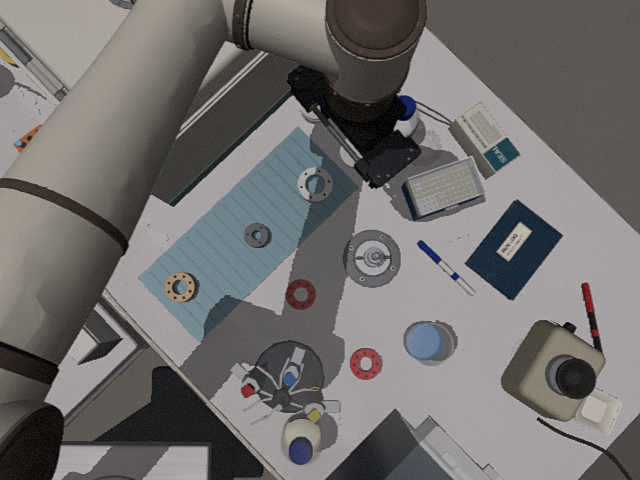

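Run:
```python
import cv2
w=cv2.imread("pics/wrist7.png"); t=cv2.imread("pics/top7.png")
a=cv2.resize(w[105:195,285:370],(720,760//1)[:2] if 0 else (560,593),interpolation=cv2.INTER_CUBIC)
cv2.imwrite("pics/a.png",a)
cv2.imwrite("pics/b.png",cv2.resize(w[75:210,85:220],(594,594),interpolation=cv2.INTER_CUBIC))
```

```text
(no output)
```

View pics/a.png

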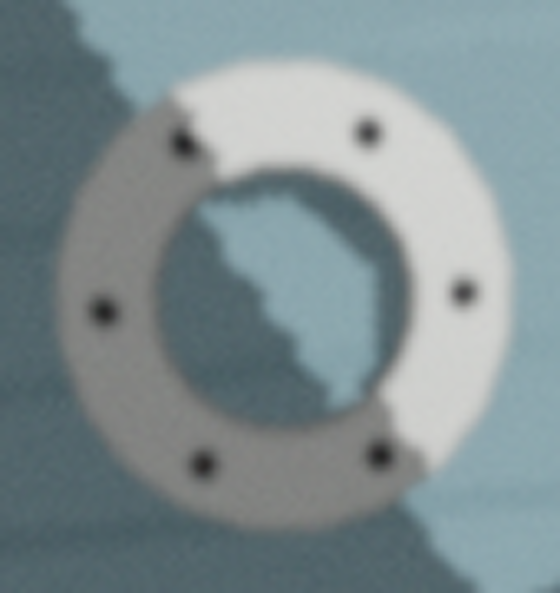

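View pics/b.png

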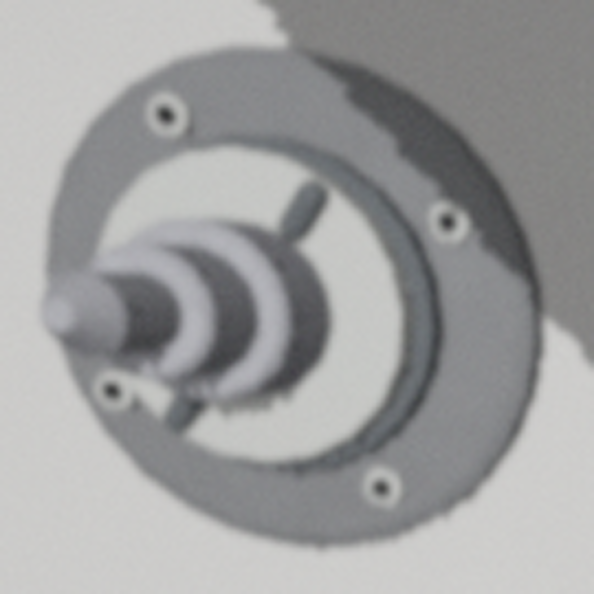

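Run:
```python
import pickle,cv2,numpy as np
from h import *
d=pickle.load(open("cap7.pkl","rb")); s=d["wrist"]["s"]; C=cam(d["wrist"],s)
H=np.array([(183,143),(368,132),(463,292),(380,455),(203,464),(104,312)])/6.588+[285,105]
P=np.array([onplane(C,u,.02) for u in H]); c=P.mean(0); v=P-c
print("drive",c.round(4),"r",np.linalg.norm(v[:,:2],axis=1).round(4),"ang",np.degrees(np.arctan2(v[:,1],v[:,0])).round(1))
Hs=np.array([(166,115),(447,221),(380,488),(113,390)])/4.4+[85,75]
Q=np.array([onplane(C,u,.011) for u in Hs]); print("stand",Q.mean(0).round(4),np.linalg.norm((Q-Q.mean(0))[:,:2],axis=1).round(4))
L=np.array([(318,188),(178,425)])/4.4+[85,75]; L=[onplane(C,u,.029) for u in L]; w=L[0]-L[1]; print("lug",L,np.linalg.norm(w),np.degrees(np.arctan2(w[1],w[0])))
tip=np.array((60,313))/4.4+[85,75]; print("tip",onplane(C,tip,.086))
# circle on top camera
T=cam(d["top"]); im=d["top"]["color"]; hsv=cv2.cvtColor(im,cv2.COLOR_BGR2HSV)
def big(m,box):
    x0,y0,x1,y1=box; mm=np.zeros_like(m);mm[y0:y1,x0:x1]=m[y0:y1,x0:x1]
    return max(cv2.findContours(mm,0,2)[0],key=cv2.contourArea)
notmat=cv2.inRange(hsv,(0,0,0),(180,45,255))
for n,m,b,z in [("drive",notmat,(290,160,338,206),.02),("end",cv2.inRange(hsv,(0,0,0),(180,60,120)),(240,215,278,255),.018),("tan",cv2.inRange(hsv,(8,60,60),(25,255,255)),(150,260,210,310),.018)]:
    e=cv2.fitEllipse(cv2.convexHull(big(m,b))); print(n,e,onplane(T,e[0],z).round(4))
```

```text
drive [ 0.6116 -0.3413  0.02  ] r [0.0251 0.0251 0.0249 0.0251 0.025  0.025 ] ang [ 163.1  102.8   42.9  -17.   -77.1 -137. ]
stand [ 0.479  -0.4453  0.011 ] [0.0418 0.0419 0.0419 0.0417]
lug [array([ 0.48000461, -0.41451724,  0.029     ]), array([ 0.48246109, -0.4723203 ,  0.029     ])] 0.05785523096079798 92.43346225811335
tip [ 0.4803127  -0.44358108  0.086     ]
drive ((314.7747497558594, 184.30157470703125), (36.164188385009766, 36.52461242675781), 129.9425506591797) [ 0.6138 -0.3426  0.02  ]
end ((257.47052001953125, 235.20970153808594), (24.838109970092773, 28.373868942260742), 102.95337677001953) [ 0.5212 -0.2419  0.018 ]
tan ((179.525634765625, 286.7852783203125), (29.730512619018555, 30.476703643798828), 43.74939727783203) [ 0.4285 -0.1071  0.018 ]
```

Request:
move_arm:
  series:
    - [[0.1,-3.1,2.5,0,0,0,1],[0.1,-3.1,2.5,0,0,0,1],[0,0,2,0,0,0,1],[0,0,0,0,0,0,1],[0,0,0,0,0,0,1],[0,0,0,0,0,0,1]]

```text
time_s: 8.85
tcp_pos: [0.6134, -0.3421, 0.109]
ee_rot: [[0.766, 0.643, 0.002], [0.643, -0.766, -0.001], [0.001, 0.002, -1.0]]
wrist_force: [-0.0, -0.2, -0.1]
gripper_width: 1.002
```

```bash
python3 snap.py 8 wrist
python3 - <<'E'
import pickle
from h import *
s=pickle.load(open("cap8.pkl","rb"))["wrist"]["s"]
R_=s["ee_rot"]; print("tool delta cm",(R_.T@(np.array([.6116,-.3413,.005])-s["tcp_pos"])*100).round(2))
E
```

```text
8.9 [ 0.6133 -0.342   0.1087] [[0.766, 0.643, 0.002], [0.643, -0.766, -0.001], [0.001, 0.002, -1.0]] [ -16.    34.3    4.1    0.   -59.7 -124. ] [ 0.82 -0.37  0.08] 0.999
tool delta cm [-0.1 -0.2 10.4]
```

View pics/wrist8.png

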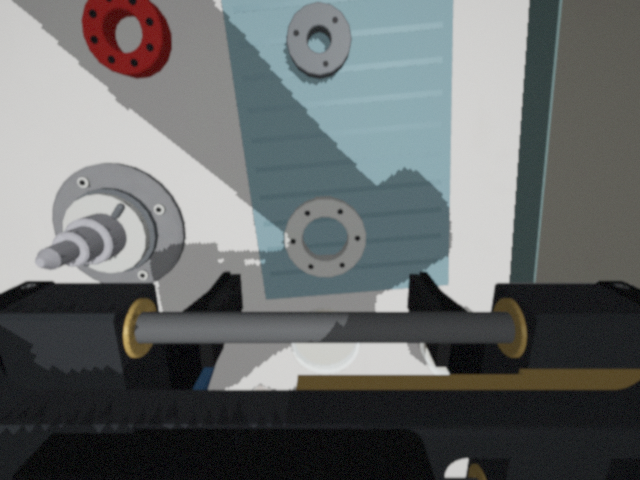

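Run:
```python
import pickle,cv2
from h import *
d=pickle.load(open("cap8.pkl","rb"))["wrist"]; s=d["s"]; C=cam(d,s); g=cv2.cvtColor(d["color"],cv2.COLOR_BGR2GRAY)
def holes(box,thr,z,n):
    x0,y0,x1,y1=box; m=(g[y0:y1,x0:x1]<thr).astype(np.uint8); k,_,st,ce=cv2.connectedComponentsWithStats(m)
    c=[ce[i]+[x0,y0] for i in range(1,k) if 4<=st[i,4]<=60]; print(len(c),np.round(c,1).tolist())
    P=np.array([onplane(C,u,z) for u in c]); m=P.mean(0); print(m.round(4),np.linalg.norm((P-m)[:,:2],axis=1).round(4))
for t in(50,70): holes((284,196,368,278),t,.02,6)
```

```text
6 [[340.0, 211.3], [307.0, 212.7], [357.0, 238.0], [292.6, 240.8], [341.5, 264.5], [310.5, 266.5]]
[ 0.6111 -0.3413  0.02  ] [0.0251 0.0251 0.025  0.025  0.0247 0.0252]
6 [[306.8, 212.8], [339.7, 211.2], [357.0, 238.0], [292.8, 241.0], [341.8, 264.8], [310.5, 266.2]]
[ 0.6111 -0.3413  0.02  ] [0.0251 0.025  0.025  0.0249 0.025  0.0249]
```

Request:
move_arm:
  series:
    - [[-0.1,-0.2,3,0,0,0,1],[0,0,3,0,0,0,1],[0,0,2.5,0,0,0,1],[0,0,1.2,0,0,0,1],[0,0,0.7,0,0,0,1],[0,0,0,0,0,0,1],[0,0,0,0,0,0,-1],[0,0,0,0,0,0,-1],[0,0,0,0,0,0,-1],[0,0,0,0,0,0,-1],[0,0,0,0,0,0,-1]]

```text
time_s: 10.28
tcp_pos: [0.6121, -0.3412, 0.0054]
ee_rot: [[0.766, 0.643, 0.004], [0.643, -0.766, -0.001], [0.002, 0.003, -1.0]]
wrist_force: [0.6, 1.1, 0.7]
gripper_width: 0.731
```

```bash
python3 snap.py 9 wrist
```

```text
10.325 [ 0.6121 -0.3412  0.0054] [[0.766, 0.643, 0.004], [0.643, -0.766, -0.001], [0.002, 0.003, -1.0]] [ -16.    40.3   -1.2   -0.   -48.2 -124. ] [1.13 1.24 1.01] 0.732
```

View pics/wrist9.png

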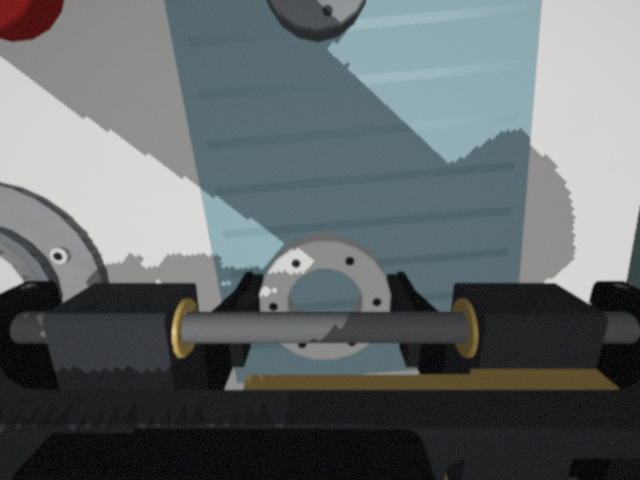

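Run:
```python
import pickle,cv2
from h import *
d=pickle.load(open("cap9.pkl","rb"))["wrist"]; s=d["s"]; C=cam(d,s); g=cv2.cvtColor(d["color"],cv2.COLOR_BGR2GRAY)
x0,y0,x1,y1=262,240,390,354; m=(g[y0:y1,x0:x1]<55).astype(np.uint8); k,_,st,ce=cv2.connectedComponentsWithStats(m)
c=[(ce[i]+[x0,y0]).round(1).tolist()+[int(st[i,4])] for i in range(1,k)]; print(c)
for a in[(296,263),(349,261),(377,302),(273,307)]:
    p=onplane(C,a,.02); print(p.round(4),(s["ee_rot"].T@(p-s["tcp_pos"])).round(4))
```

```text
[[349.2, 260.6, 35], [295.6, 263.1, 19], [262.0, 277.0, 5], [388.3, 278.7, 24], [376.5, 301.7, 30], [272.8, 306.4, 32], [367.9, 313.9, 96], [350.0, 316.0, 1], [352.0, 317.0, 1], [381.5, 316.5, 2], [385.0, 316.0, 1], [371.0, 319.0, 1], [301.4, 344.8, 17], [351.5, 343.2, 12]]
[ 0.5867 -0.3341  0.02  ] [-0.0148 -0.0217 -0.0147]
[ 0.605  -0.3175  0.02  ] [ 0.0098 -0.0227 -0.0147]
[ 0.6292 -0.3247  0.02  ] [ 0.0237 -0.0016 -0.0146]
[ 0.5924 -0.359   0.02  ] [-0.0265  0.001  -0.0147]
```

Request:
move_arm:
  series:
    - [[0,0,-1,0,0,0,-1],[0,0,-3,0,0,0,-1],[0,0,-4,0,0,0,-1],[0,0,-4,0,0,0,-1],[0,0,-1,0,0,0,-1],[0,0,0,0,0,0,-1],[0,0,0,0,0,0,-1]]

```text
time_s: 11.2
tcp_pos: [0.6088, -0.3399, 0.1299]
ee_rot: [[0.766, 0.643, -0.006], [0.643, -0.766, 0.003], [-0.003, -0.006, -1.0]]
wrist_force: [-0.3, 0.1, -3.6]
gripper_width: 0.729
```

```bash
python3 snap.py 10 wrist scene
```

```text
11.3 [ 0.6094 -0.3402  0.1309] [[0.766, 0.643, -0.004], [0.643, -0.766, 0.002], [-0.002, -0.004, -1.0]] [ -15.9   33.     5.2   -0.   -62.5 -124. ] [ 0.07  1.18 -3.53] 0.736
```

View pics/wrist10.png

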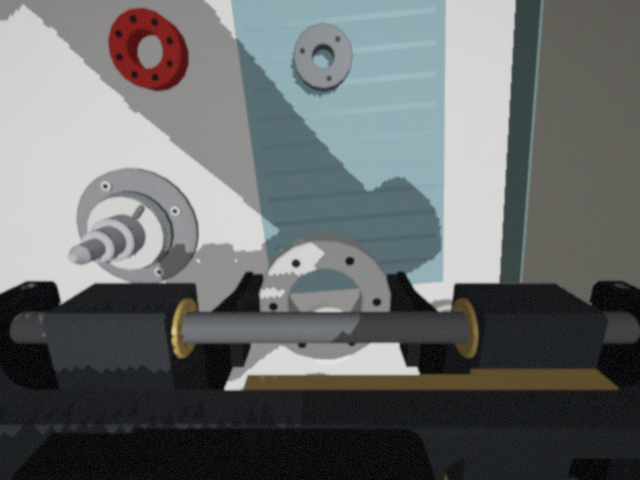

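View pics/scene10.png

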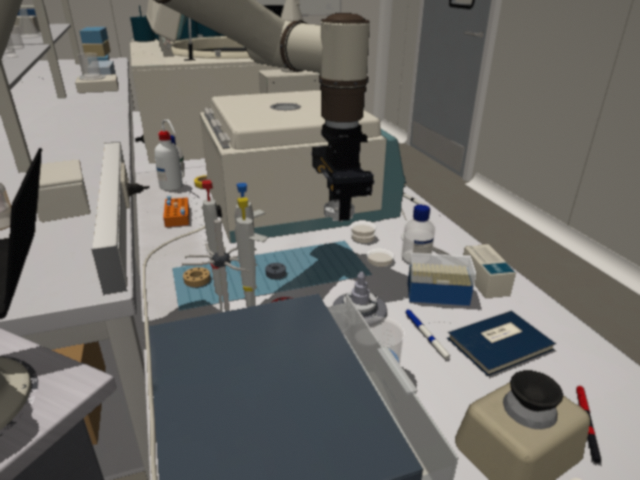

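Request:
move_arm:
  series:
    - [[0,0,0,0,0,5.3,-1],[0,0,0,0,0,5.3,-1],[-2.7,1.63,0,0,0,0,-1],[-2.7,1.63,0,0,0,0,-1],[-2.7,1.63,0,0,0,0,-1],[-2.7,1.63,0,0,0,0,-1],[-2.7,1.63,0,0,0,0,-1],[-2.7,1.63,0,0,0,0,-1],[0,0,0,0,0,0,-1],[0,0,0,0,0,0,-1],[0,0,0,0,0,0,-1]]

```text
time_s: 12.68
tcp_pos: [0.5181, -0.5046, 0.1331]
ee_rot: [[0.87, 0.493, -0.001], [0.493, -0.87, 0.001], [-0.0, -0.001, -1.0]]
wrist_force: [-0.2, 0.2, -3.3]
gripper_width: 0.731
```

```bash
python3 snap.py 11 wrist scene
```

```text
12.775 [ 0.5182 -0.5047  0.1335] [[0.87, 0.493, -0.0], [0.493, -0.87, 0.0], [-0.0, -0.0, -1.0]] [ -31.5   35.2    9.5   -0.   -64.4 -119. ] [ 0.65 -0.45 -3.  ] 0.729
```

View pics/wrist11.png

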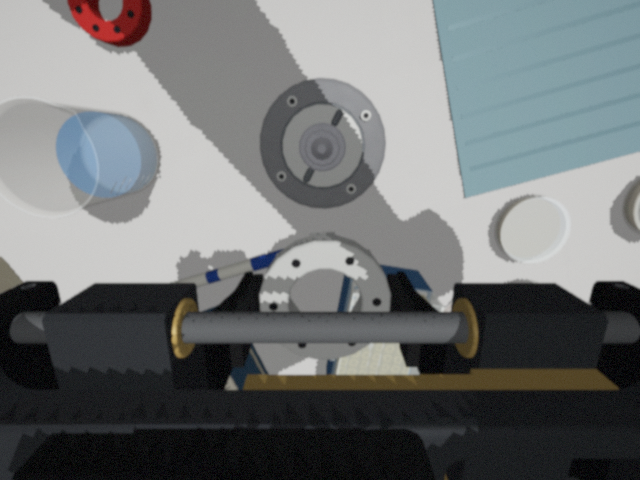

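View pics/scene11.png

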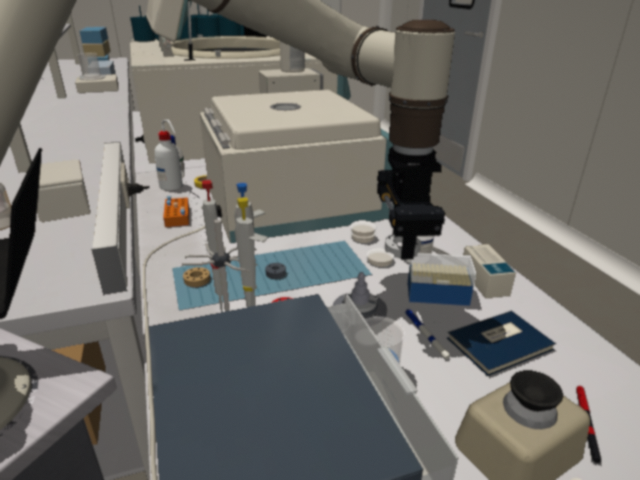

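Run:
```python
import pickle,cv2
from h import *
d=pickle.load(open("cap11.pkl","rb"))["wrist"]; s=d["s"]; C=cam(d,s); g=cv2.cvtColor(d["color"],cv2.COLOR_BGR2GRAY)
cv2.imwrite("pics/c.png",cv2.resize(d["color"][75:215,255:395],(700,700),interpolation=cv2.INTER_CUBIC))
R_=s["ee_rot"];p0=s["tcp_pos"]
def tl(p): return (R_.T@(p-p0)).round(4)
x0,y0,x1,y1=262,240,390,354; m=(g[y0:y1,x0:x1]<55).astype(np.uint8); k,_,st,ce=cv2.connectedComponentsWithStats(m)
print([(ce[i]+[x0,y0]).round(1).tolist()+[int(st[i,4])] for i in range(1,k)])
x0,y0,x1,y1=262,80,385,208; m=(g[y0:y1,x0:x1]<50).astype(np.uint8); k,_,st,ce=cv2.connectedComponentsWithStats(m)
print([(ce[i]+[x0,y0]).round(1).tolist()+[int(st[i,4])] for i in range(1,k)])
hs=[(292,101),(366,115),(351,188.5),(281,176.5)]
Q=np.array([onplane(C,u,.011) for u in hs]); print("stand",Q.mean(0).round(4),tl(Q.mean(0)),np.linalg.norm((Q-Q.mean(0))[:,:2],axis=1).round(4))
print("tip",onplane(C,(321,149),.086).round(4),tl(onplane(C,(321,149),.086)))
L=[onplane(C,u,.029) for u in[(338,113),(306,179)]];w=L[0]-L[1];print("lug",np.degrees(np.arctan2(w[1],w[0])),np.linalg.norm(w))
```

```text
[[267.5, 259.3, 125], [349.5, 260.6, 23], [295.7, 263.0, 24], [387.4, 274.1, 64], [262.0, 278.0, 5], [343.4, 295.8, 179], [376.3, 301.5, 34], [273.0, 306.3, 34], [290.5, 313.0, 2], [293.0, 312.0, 1], [329.0, 313.0, 3], [355.0, 312.0, 1], [357.0, 313.0, 1], [361.0, 313.0, 1], [381.0, 313.5, 2], [267.0, 314.0, 1], [301.6, 344.4, 21], [351.3, 343.6, 7]]
[[291.8, 100.8, 6], [281.0, 176.0, 5], [350.5, 188.5, 4]]
stand [ 0.4802 -0.4443  0.011 ] [-0.0033 -0.0711  0.1222] [0.0419 0.0421 0.0418 0.0423]
tip [ 0.4798 -0.4445  0.086 ] [-0.0037 -0.0711  0.0472]
lug 92.68552929954373 0.05444100539184586
```

View pics/c.png

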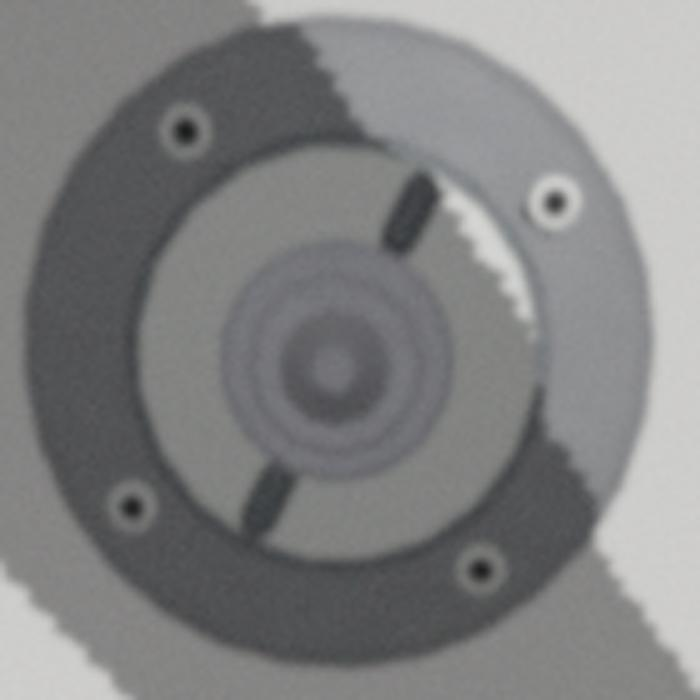

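Request:
move_arm:
  series:
    - [[-0.1,-2.4,0,0,0,0,-1],[-0.1,-2.4,0,0,0,0,-1],[-0.06,-2.27,0,0,0,0,-1],[0,0,0,0,0,0,-1],[0,0,2,0,0,0,-1],[0,0,2,0,0,0,-1],[0,0,2,0,0,0,-1],[0,0,1.5,0,0,0,-1],[0,0,0,0,0,0,-1],[0,0,0,0,0,0,-1]]

```text
time_s: 14.02
tcp_pos: [0.4814, -0.4458, 0.0594]
ee_rot: [[0.871, 0.492, 0.001], [0.492, -0.871, -0.001], [0.001, 0.002, -1.0]]
wrist_force: [0.9, 0.3, -2.8]
gripper_width: 0.735
```

```bash
python3 snap.py 12 wrist scene
```

```text
14.125 [ 0.4813 -0.4457  0.0597] [[0.871, 0.492, 0.002], [0.492, -0.871, -0.001], [0.001, 0.002, -1.0]] [ -28.7   33.2   -6.1    0.   -50.6 -121.9] [-0.15 -0.61 -2.29] 0.733
```

View pics/wrist12.png

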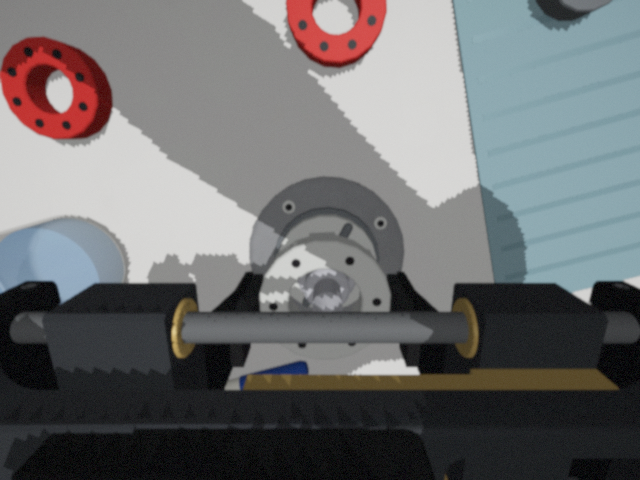

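View pics/scene12.png

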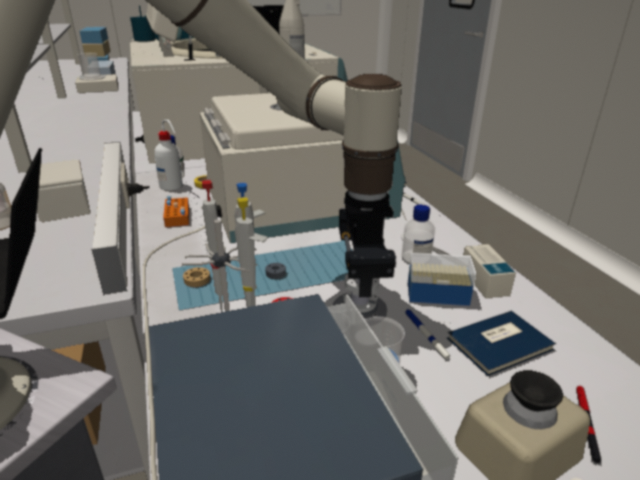

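Run:
```python
import pickle,cv2
from h import *
d=pickle.load(open("cap12.pkl","rb"))["wrist"]; s=d["s"]; C=cam(d,s)
cv2.imwrite("pics/c.png",cv2.resize(d["color"][225:360,255:400],(725,675),interpolation=cv2.INTER_CUBIC))
R_=s["ee_rot"];p0=s["tcp_pos"]
def tl(p): return (R_.T@(p-p0)).round(4)
a,b=onplane(C,(289,207.5),.011),onplane(C,(380,223),.011)
# previous bolts positions
pd=pickle.load(open("cap11.pkl","rb"))["wrist"]; C1=cam(pd,pd["s"])
a1,b1=onplane(C1,(291.8,100.8),.011),onplane(C1,(366,115),.011)
print("shift of bolts now vs before (mm)",((a-a1)*1e3).round(2),((b-b1)*1e3).round(2))
```

```text
shift of bolts now vs before (mm) [ 0.85 -1.1   0.  ] [ 0.21 -1.05  0.  ]
```

View pics/c.png

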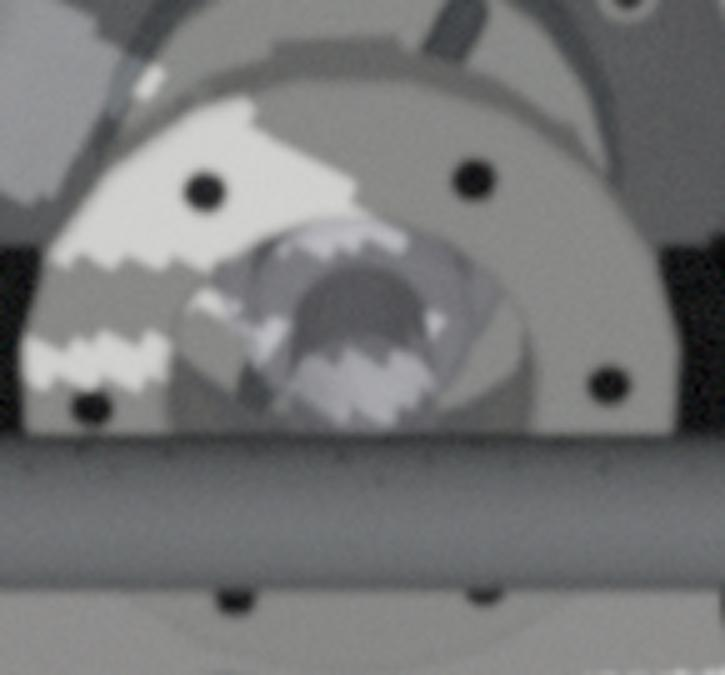

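Request:
move_arm:
  series:
    - [[0.08,-0.05,0.5,0,0,0,-1],[0,0,0.4,0,0,0,-1],[0,0,0.2,0,0,0,-1],[0,0,0.2,0,0,0,-1],[0,0,0.2,0,0,0,-1],[0,0,0,0,0,0,-1]]

```text
time_s: 14.88
tcp_pos: [0.4809, -0.4443, 0.0433]
ee_rot: [[0.871, 0.492, -0.0], [0.492, -0.871, 0.0], [-0.0, -0.0, -1.0]]
wrist_force: [0.7, 0.4, -2.9]
gripper_width: 0.736
```

Request:
move_arm:
  series:
    - [[0,0,0.3,0,0,0,-1],[0,0,0.3,0,0,0,-1],[0,0,0.2,0,0,0,-1],[0,0,0.2,0,0,0,-1],[0,0,0.1,0,0,0,-1],[0,0,0.1,0,0,0,-1],[0,0,0.1,0,0,0,-1],[0,0,0,0,0,0,-1]]

```text
time_s: 15.88
tcp_pos: [0.481, -0.4444, 0.0305]
ee_rot: [[0.871, 0.492, -0.0], [0.492, -0.871, 0.0], [-0.0, -0.0, -1.0]]
wrist_force: [0.5, -0.5, -3.7]
gripper_width: 0.731
```

Request:
move_arm:
  series:
    - [[0,0,0.1,0,0,0,-1],[0,0,0,0,0,0,-1],[0,0,0.05,0,0,0,-1],[0,0,0,0,0,0,-1]]

```text
time_s: 16.38
tcp_pos: [0.4811, -0.4444, 0.0294]
ee_rot: [[0.871, 0.492, 0.0], [0.492, -0.871, -0.0], [0.0, 0.0, -1.0]]
wrist_force: [-1.9, 1.1, -0.1]
gripper_width: 0.736
```

```bash
python3 snap.py 13 wrist
```

```text
16.425 [ 0.4811 -0.4444  0.0294] [[0.871, 0.492, 0.0], [0.492, -0.871, -0.0], [0.0, 0.0, -1.0]] [ -28.6   35.2   -7.6    0.   -47.2 -122. ] [-1.14  0.88 -0.01] 0.729
```

View pics/wrist13.png

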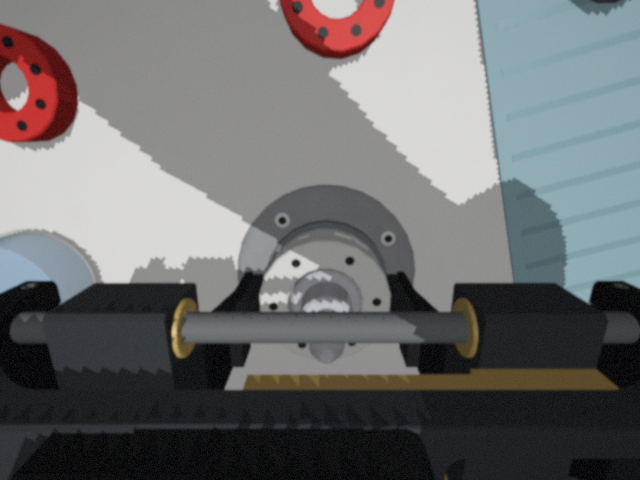

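Request:
move_arm:
  series:
    - [[0,0,0,0,0,0,1],[0,0,0,0,0,0,1],[0,0,0,0,0,0,1],[0,0,-2,0,0,0,1],[0,0,-4,0,0,0,1],[0,0,-4,0,0,-10.1,1],[0,0,-3,0,0,-10.1,1],[0,0,-3,0,0,-10.1,1],[0,0,-2,0,0,-10.1,1],[0,0,0,0,0,-10.1,1],[0,0,0,0,0,-10.1,1]]

```text
time_s: 17.8
tcp_pos: [0.4811, -0.4444, 0.2096]
ee_rot: [[-0.006, 1.0, 0.001], [1.0, 0.006, -0.0], [-0.0, 0.001, -1.0]]
wrist_force: [-0.1, -0.1, -1.0]
gripper_width: 0.998
```

```bash
python3 snap.py 14 wrist scene top
```

```text
17.95 [ 0.481  -0.4444  0.2091] [[0.002, 1.0, 0.0], [1.0, -0.002, -0.0], [-0.0, 0.0, -1.0]] [-28.6  25.5   3.9   0.  -68.4 -61.5] [ 0.32 -0.4   0.09] 0.995
```

View pics/wrist14.png

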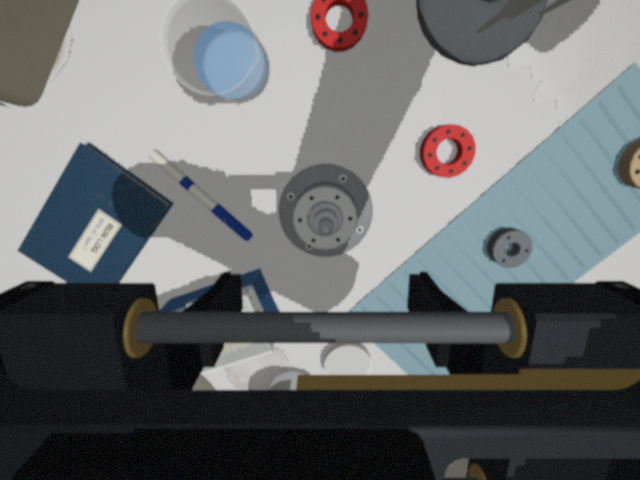

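View pics/scene14.png

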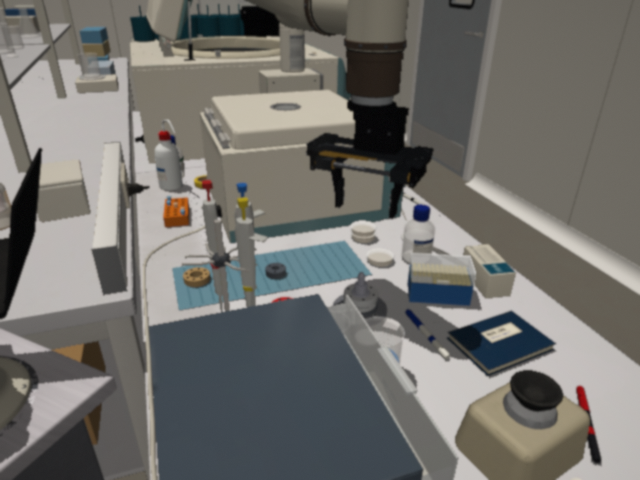

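Request:
move_arm:
  series:
    - [[4.8,-0.5,0,0,0,0,1],[4.8,-0.5,0,0,0,0,1],[4.8,-0.8,0,0,0,0,1],[4.8,-0.9,0,0,0,0,1],[4.8,-0.9,0,0,0,0,1],[4.8,-0.9,0,0,0,0,1],[5,-0.95,0,0,0,0,1],[0,0,3.5,0,0,0,1],[0,0,3.5,0,0,0,1],[0,0,3,0,0,0,1],[0,0,0,0,0,0,1],[0,0,0,0,0,0,1]]

```text
time_s: 19.45
tcp_pos: [0.4273, -0.1065, 0.1102]
ee_rot: [[0.0, 1.0, 0.002], [1.0, -0.0, -0.0], [-0.0, 0.002, -1.0]]
wrist_force: [-0.3, 0.2, -0.5]
gripper_width: 1.004
```

```bash
python3 snap.py 15 wrist scene
```

```text
19.55 [ 0.4274 -0.1064  0.1105] [[-0.0, 1.0, 0.003], [1.0, 0.0, 0.0], [0.0, 0.003, -1.0]] [  7.3  11.3 -33.6   0.  -44.9 -97.3] [ 0.42 -0.54 -0.24] 1.001
```

View pics/wrist15.png

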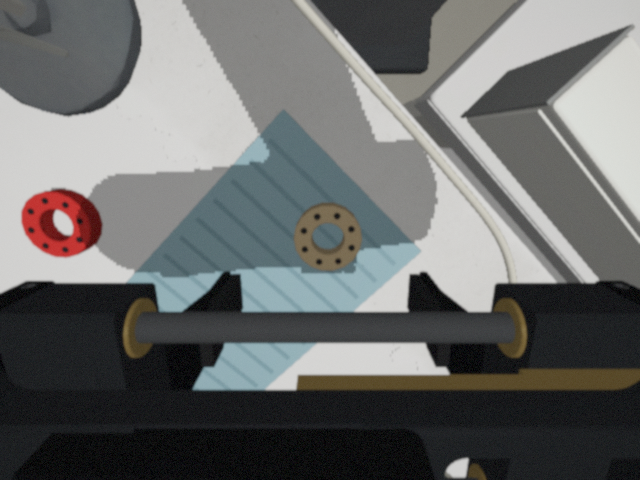

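Run:
```python
import pickle,cv2
from h import *
d=pickle.load(open("cap15.pkl","rb"))["wrist"]; s=d["s"]; C=cam(d,s)
hsv=cv2.cvtColor(d["color"],cv2.COLOR_BGR2HSV); m=cv2.inRange(hsv,(8,60,40),(25,255,255)); m[:, :240]=0; m[:,410:]=0; m[290:]=0
n,_,st,ce=cv2.connectedComponentsWithStats(m); print([(st[i].tolist()) for i in range(1,n) if st[i,4]>200])
c=max(cv2.findContours(m,0,2)[0],key=cv2.contourArea); e=cv2.fitEllipse(cv2.convexHull(c)); print(e)
p=onplane(C,e[0],.018); print(p,(s["ee_rot"].T@(p-s["tcp_pos"])*100).round(2))
g=cv2.cvtColor(d["color"],cv2.COLOR_BGR2GRAY); x,y,w,h=cv2.boundingRect(c)
k,_,st,ce=cv2.connectedComponentsWithStats((g[y:y+h,x:x+w]<45).astype(np.uint8)); print([(ce[i]+[x,y]).round(1).tolist()+[int(st[i,4])] for i in range(1,k)])
```

```text
[[294, 204, 67, 66, 2632]]
((327.3550720214844, 236.49964904785156), (65.78253936767578, 66.01695251464844), 155.10157775878906)
[ 0.42289999 -0.10485     0.018     ] [ 0.17 -0.46  9.22]
[[316.6, 216.4, 13], [336.6, 215.6, 13], [350.8, 228.7, 11], [303.5, 230.5, 12], [351.4, 247.5, 11], [304.2, 249.0, 10], [318.5, 261.4, 11], [337.6, 260.9, 11]]
```

Request:
move_arm:
  series:
    - [[0.25,-0.3,3,0,0,0,1],[0,0,3,0,0,0,1],[0,0,2.6,0,0,0,1],[0,0,1.2,0,0,0,1],[0,0,0.7,0,0,0,1],[0,0,0,0,0,0,1],[0,0,0,0,0,0,-1],[0,0,0,0,0,0,-1],[0,0,0,0,0,0,-1],[0,0,0,0,0,0,-1],[0,0,0,0,0,0,-1],[0,0,0,0,0,0,-1]]

```text
time_s: 21.05
tcp_pos: [0.4234, -0.1039, 0.0042]
ee_rot: [[-0.001, 1.0, 0.0], [1.0, 0.001, -0.0], [-0.0, 0.0, -1.0]]
wrist_force: [-0.2, 0.5, 2.8]
gripper_width: 0.614
```

```bash
python3 snap.py 16 wrist
```

```text
21.1 [ 0.4234 -0.1039  0.0042] [[-0.001, 1.0, 0.0], [1.0, 0.001, 0.0], [0.0, 0.0, -1.0]] [  7.7  21.9 -40.6   0.  -27.5 -97.7] [-0.24  0.77  3.01] 0.62
```

View pics/wrist16.png

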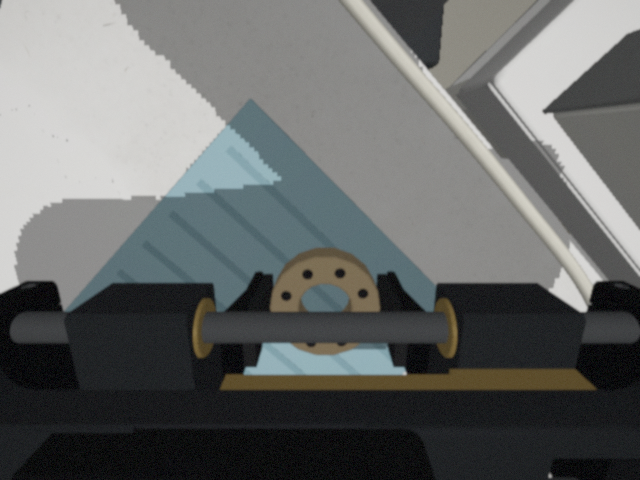

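```bash
cat > rc.py <<'E'
import pickle,cv2,sys
from h import *
def ringc(tag,box,ztop,thr=55):
    d=pickle.load(open(f"cap{tag}.pkl","rb"))["wrist"]; s=d["s"]; C=cam(d,s); g=cv2.cvtColor(d["color"],cv2.COLOR_BGR2GRAY)
    x0,y0,x1,y1=box; k,_,st,ce=cv2.connectedComponentsWithStats((g[y0:y1,x0:x1]<thr).astype(np.uint8))
    for i in range(1,k):
        if 6<=st[i,4]<=60: print((ce[i]+[x0,y0]).round(1),st[i,4],(s["ee_rot"].T@(onplane(C,ce[i]+[x0,y0],ztop)-s["tcp_pos"])*1e3).round(1))
E
python3 - <<'E'
from rc import *
ringc(16,(272,248,380,352),.018); print(); ringc(9,(262,240,390,354),.02)
E
```

```text
[339.6 272.8] 59 [  6.7 -17.3 -13.8]
[378.3 284.6] 50 [ 25.2 -11.2 -13.8]
[272. 283.] 13 [-25.5 -12.1 -13.8]
[362.6 293.2] 56 [ 17.8  -6.7 -13.8]
[285.8 295.5] 56 [-19.1  -5.5 -13.8]
[310.6 343.5] 27 [ -7.5  21.  -13.8]
[341.1 343. ] 22 [  7.9  20.7 -13.8]

[349.2 260.6] 35 [  9.9 -22.9 -14.7]
[295.6 263.1] 19 [-15.  -21.7 -14.7]
[388.3 278.7] 24 [ 28.6 -13.7 -14.6]
[376.5 301.7] 30 [ 23.5  -1.8 -14.6]
[272.8 306.4] 32 [-26.6   0.7 -14.7]
[301.4 344.8] 17 [-13.2  22.1 -14.6]
[351.5 343.2] 12 [ 11.9  21.2 -14.5]
```

Request:
move_arm:
  series:
    - [[0,0,-2,0,0,0,-1],[0,0,-5,0,0,0,-1],[0,0,-6,0,0,0,-1],[0,0,-6,0,0,0,-1],[-4.8,0.9,0,0,0,0,-1],[-4.8,0.9,0,0,0,0,-1],[-4.8,0.9,0,0,0,0,-1],[-4.8,0.9,0,0,0,0,-1],[-4.8,0.8,0,0,0,0,-1],[-4.8,0.6,0,0,0,0,-1],[-5,0.6,0,0,0,0,-1],[0,0,0,0,0,0,-1]]

```text
time_s: 22.6
tcp_pos: [0.4788, -0.4444, 0.1916]
ee_rot: [[0.003, 1.0, -0.002], [1.0, -0.003, 0.001], [0.001, -0.002, -1.0]]
wrist_force: [-1.3, 0.3, -0.8]
gripper_width: 0.617
```

Request:
move_arm:
  series:
    - [[0,0,0,0,0,10.1,-1],[0,0,0,0,0,10.1,-1],[0,0,0,0,0,10.1,-1],[0,0,0,0,0,10.1,-1],[0,0,0,0,0,10.1,-1],[0,0,0,0,0,10.1,-1],[0,0,0,0,0,0,-1],[0,0,0,0,0,0,-1],[0,0,0,0,0,0,-1]]

```text
time_s: 23.72
tcp_pos: [0.4795, -0.4416, 0.194]
ee_rot: [[0.87, 0.493, -0.0], [0.493, -0.87, 0.0], [-0.0, -0.0, -1.0]]
wrist_force: [-0.2, -0.3, -0.2]
gripper_width: 0.621
```

```bash
python3 snap.py 17 wrist
python3 - <<'E'
import pickle
from h import *
s=pickle.load(open("cap17.pkl","rb"))["wrist"]["s"]
print("delta cm",(s["ee_rot"].T@(np.array([.4801,-.4427,.0472+.03])-s["tcp_pos"])*100).round(2))
E
```

```text
23.775 [ 0.4795 -0.4417  0.194 ] [[0.87, 0.493, -0.0], [0.493, -0.87, 0.0], [-0.0, -0.0, -1.0]] [ -28.5   25.8    2.2   -0.   -66.4 -122. ] [ 0.54  0.43 -1.03] 0.619
delta cm [-0.    0.13 11.68]
```

View pics/wrist17.png

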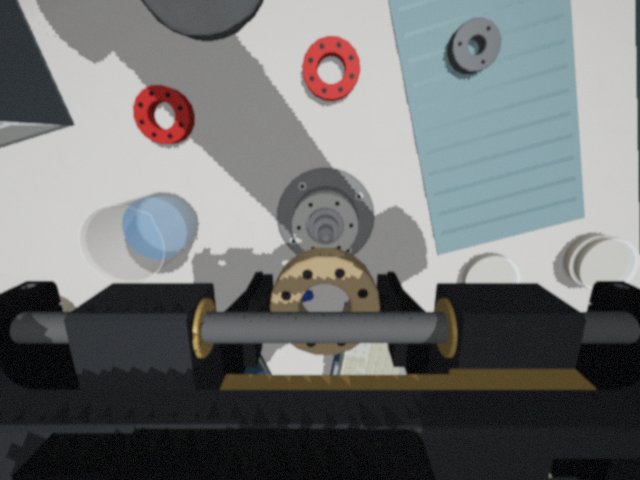

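Request:
move_arm:
  series:
    - [[0,0.13,3,0,0,0,-1],[0,0,4,0,0,0,-1],[0,0,4,0,0,0,-1],[0,0,1.2,0,0,0,-1],[0,0,0,0,0,0,-1],[0,0,0,0,0,0,-1]]

```text
time_s: 24.52
tcp_pos: [0.4814, -0.4439, 0.0741]
ee_rot: [[0.871, 0.492, 0.003], [0.492, -0.871, -0.002], [0.001, 0.003, -1.0]]
wrist_force: [0.4, 0.9, -0.7]
gripper_width: 0.619
```

```bash
python3 snap.py 18 wrist
python3 - <<'E'
import cv2
w=cv2.imread("pics/wrist18.png");cv2.imwrite("pics/c.png",cv2.resize(w[180:360,240:410],(680,720),interpolation=cv2.INTER_CUBIC))
E
```

```text
24.575 [ 0.4813 -0.4438  0.0742] [[0.871, 0.492, 0.003], [0.492, -0.871, -0.002], [0.002, 0.004, -1.0]] [ -28.5   32.1   -5.7    0.   -52.  -122. ] [ 0.24  0.34 -1.38] 0.614
```

View pics/c.png

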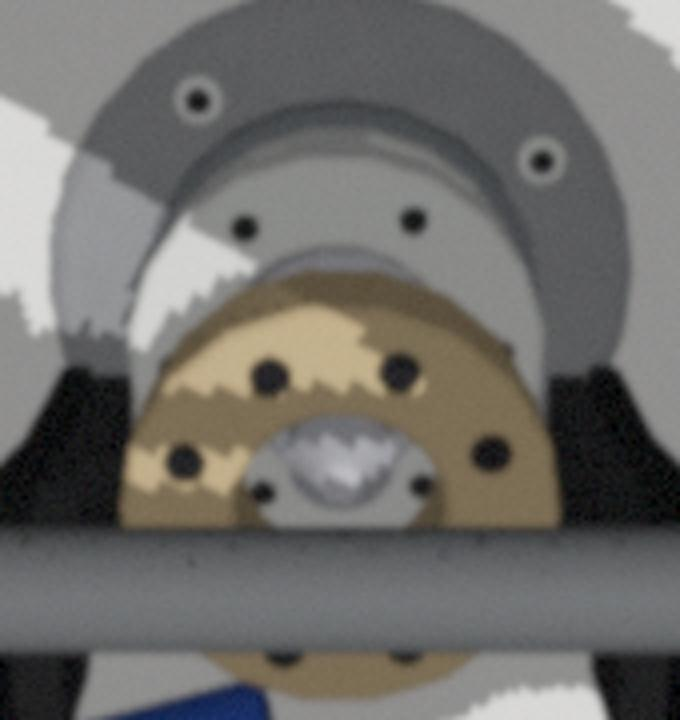

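Run:
```python
import pickle,cv2
from h import *
d=pickle.load(open("cap18.pkl","rb"))["wrist"]; s=d["s"]; C=cam(d,s)
f=lambda u,z:(s["ee_rot"].T@(onplane(C,np.array(u)/4+[240,180],z)-s["tcp_pos"])*1e3)
D=[f(u,.044) for u in[(245,228),(414,220),(262,491),(421,485)]]; print(np.round(D,1))
print("drive c",np.round((D[0]+D[3])/2,2),np.round((D[1]+D[2])/2,2))
B=[f(u,.011) for u in[(197.5,101),(542,161)]]; print("bolts",np.round(B,1))
# stand from two bolts 60deg.. use known: center from cap11
p=pickle.load(open("cap11.pkl","rb"))["wrist"]; C1=cam(p,p["s"]); h=[onplane(C1,u,.011) for u in[(291.8,100.8),(366,115),(351,188.5),(281,176.5)]]; c=np.mean(h,0)
for b,a in zip(B,h[:2]):
    print("stand c via bolt", (b+ s["ee_rot"].T@(c-a)*1e3).round(2))
```

```text
[[-15.5 -21.   30. ]
 [  9.6 -22.2  30.1]
 [-13.7  22.1  30.2]
 [ 11.3  21.1  30.2]]
drive c [-2.080e+00  1.000e-02  3.012e+01] [-2.06 -0.09 30.12]
bolts [[-25.4 -33.9  63. ]
 [ 33.3 -23.3  63.1]]
stand c via bolt [-1.44  0.71 63.12]
stand c via bolt [-1.38  0.67 63.12]
```

Request:
move_arm:
  series:
    - [[0,0,0,0,0,0,-1],[0,0,0,0,0,0,-1],[0,0,0,0,0,0,-1]]

```text
time_s: 24.95
tcp_pos: [0.4802, -0.443, 0.0724]
ee_rot: [[0.871, 0.492, 0.0], [0.492, -0.871, -0.0], [0.0, 0.0, -1.0]]
wrist_force: [-0.3, -0.2, -1.2]
gripper_width: 0.617
```

Request:
move_arm:
  series:
    - [[0,0,0.4,0,0,0,-1],[0,0,0.3,0,0,0,-1],[0,0,0.2,0,0,0,-1],[0,0,0.2,0,0,0,-1],[0,0,0.2,0,0,0,-1],[0,0,0,0,0,0,-1]]

```text
time_s: 25.7
tcp_pos: [0.48, -0.4424, 0.0585]
ee_rot: [[0.871, 0.491, -0.001], [0.491, -0.871, 0.001], [-0.0, -0.001, -1.0]]
wrist_force: [0.0, 2.7, 0.0]
gripper_width: 0.614
```

Request:
move_arm:
  series:
    - [[0.01,-0.03,0.2,0,0,0,-1],[0,0,0.2,0,0,0,-1],[0,0,0.2,0,0,0,-1],[0,0,0.2,0,0,0,-1],[0,0,0.15,0,0,0,-1],[0,0,0.1,0,0,0,-1],[0,0,0,0,0,0,-1]]

```text
time_s: 26.58
tcp_pos: [0.48, -0.4423, 0.0483]
ee_rot: [[0.871, 0.491, -0.0], [0.491, -0.871, 0.001], [-0.0, -0.001, -1.0]]
wrist_force: [0.2, 5.5, 1.9]
gripper_width: 0.617
```

Request:
move_arm:
  series:
    - [[0.02,-0.04,0.1,0,0,0,-1],[0,0,0.05,0,0,0,-1],[0,0,0,0,0,0,-1]]

```text
time_s: 26.95
tcp_pos: [0.48, -0.4423, 0.0472]
ee_rot: [[0.871, 0.492, -0.0], [0.492, -0.871, -0.0], [-0.0, 0.0, -1.0]]
wrist_force: [-0.0, 4.4, 3.3]
gripper_width: 0.622
```

Request:
move_arm:
  series:
    - [[0,0,0,0,0,0,1],[0,0,0,0,0,0,1],[0,0,0,0,0,0,1],[0,0,0,0,0,0,1],[0,0,-2,0,0,0,1],[0,0,-4,0,0,0,1],[0,0,-5,0,0,0,1],[0,0,-4,0,0,0,1],[0,0,0,0,0,0,1],[0,0,0,0,0,0,1]]

```text
time_s: 28.2
tcp_pos: [0.4797, -0.4419, 0.1964]
ee_rot: [[0.871, 0.491, -0.0], [0.491, -0.871, 0.001], [0.0, -0.001, -1.0]]
wrist_force: [0.1, -0.4, -0.5]
gripper_width: 0.997
```

```bash
python3 snap.py 19 wrist scene
python3 - <<'E'
import cv2
w=cv2.imread("pics/wrist19.png");cv2.imwrite("pics/c.png",cv2.resize(w[150:290,250:400],(750,700),interpolation=cv2.INTER_CUBIC))
w=cv2.imread("pics/scene19.png");cv2.imwrite("pics/c2.png",cv2.resize(w[240:340,310:420],(770,700),interpolation=cv2.INTER_CUBIC))
E
```

```text
28.3 [ 0.4794 -0.4418  0.1953] [[0.871, 0.491, -0.002], [0.491, -0.871, 0.002], [-0.001, -0.003, -1.0]] [ -28.5   25.8    2.4   -0.   -66.8 -122.1] [ 0.22  0.13 -1.04] 1.004
```

View pics/c.png

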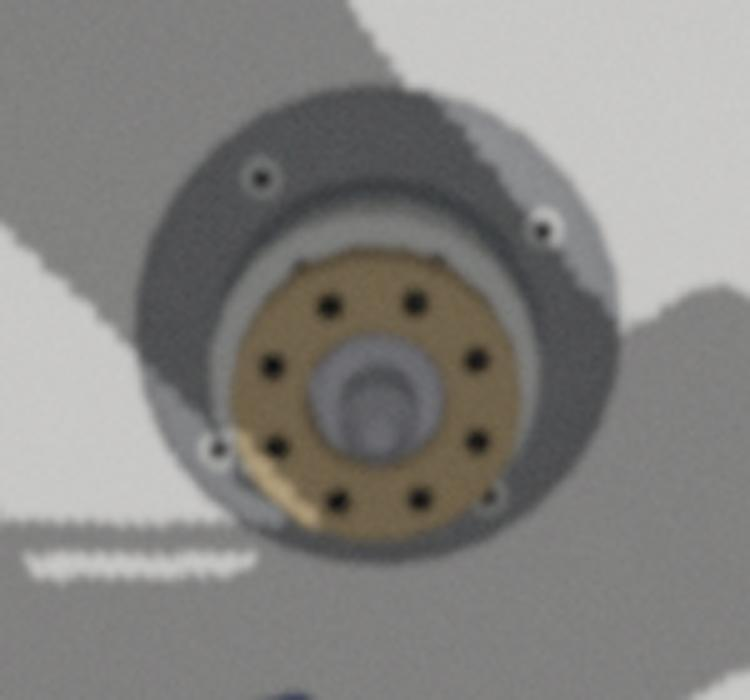

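View pics/c2.png

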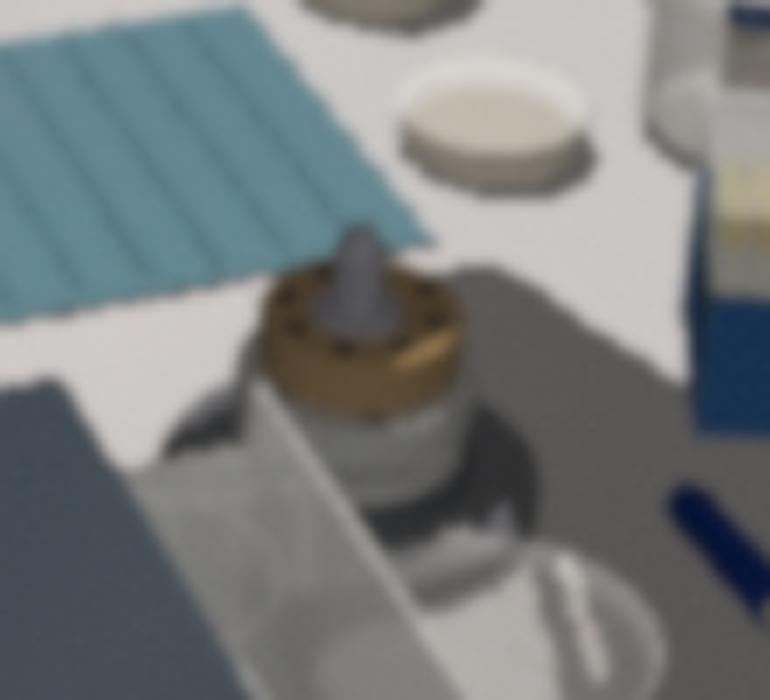

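Request:
move_arm:
  series:
    - [[2.66,-3.13,0,0,0,0,1],[2.66,-3.13,0,0,0,0,1],[2.66,-3.13,0,0,0,0,1],[2.66,-3.13,0,0,0,0,1],[2.67,-3.14,0,0,0,0,1],[0,0,3,0,0,0,1],[0,0,3,0,0,0,1],[0,0,2.5,0,0,0,1],[0,0,0,0,0,0,1],[0,0,0,0,0,0,1],[0,0,0,0,0,0,1],[0,0,0,0,0,0,1]]

```text
time_s: 29.8
tcp_pos: [0.5195, -0.2406, 0.113]
ee_rot: [[0.871, 0.491, 0.002], [0.491, -0.871, -0.0], [0.001, 0.001, -1.0]]
wrist_force: [0.1, 0.1, -0.6]
gripper_width: 1.001
```

```bash
python3 snap.py 20 wrist
python3 - <<'E'
import cv2
w=cv2.imread("pics/wrist20.png");cv2.imwrite("pics/c.png",cv2.resize(w[170:310,240:420],(900,700),interpolation=cv2.INTER_CUBIC)[:600,:800])
E
```

```text
29.85 [ 0.5193 -0.2406  0.1128] [[0.871, 0.491, 0.001], [0.491, -0.871, -0.0], [0.001, 0.001, -1.0]] [  -8.6   22.8  -15.6    0.   -51.5 -141.9] [ 0.05  0.46 -0.24] 0.999
```

View pics/c.png

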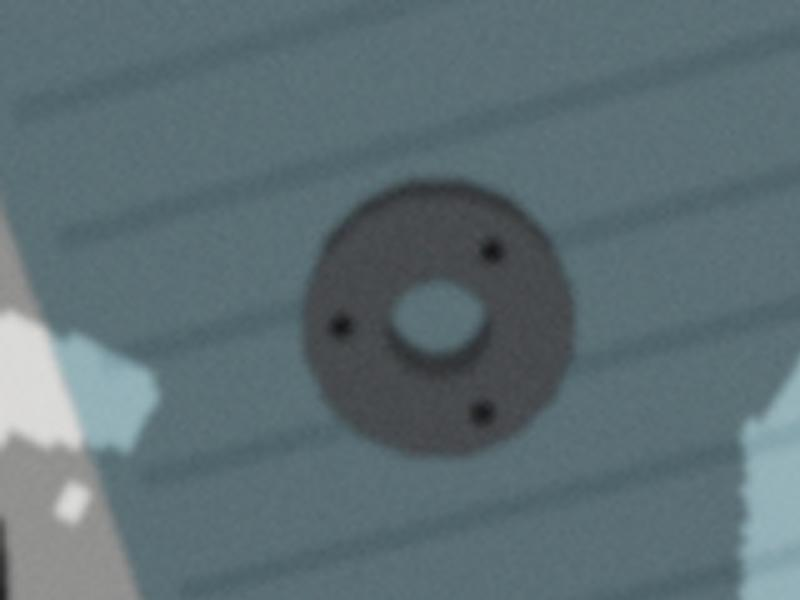

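Run:
```python
import pickle,cv2
from h import *
d=pickle.load(open("cap20.pkl","rb"))["wrist"]; s=d["s"]; C=cam(d,s)
P=np.array([onplane(C,np.array(u)/5+[240,170],.018) for u in[(341,325),(491,251),(482,413)]]); c=P.mean(0)
print(c.round(4),np.linalg.norm((P-c)[:,:2],axis=1),(s["ee_rot"].T@(c-s["tcp_pos"])*1e3).round(2))
```

```text
[ 0.5188 -0.2377  0.018 ] [0.01539532 0.01533948 0.01554952] [ 0.74 -2.94 94.98]
```

Request:
move_arm:
  series:
    - [[0.15,-0.29,3,0,0,0,1],[0,0,3,0,0,0,1],[0,0,2.7,0,0,0,1],[0,0,1.3,0,0,0,1],[0,0,0.7,0,0,0,1],[0,0,0,0,0,0,1],[0,0,0,0,0,0,-1],[0,0,0,0,0,0,-1],[0,0,0,0,0,0,-1],[0,0,0,0,0,0,-1],[0,0,0,0,0,0,-1],[0,0,0,0,0,0,-1]]

```text
time_s: 31.35
tcp_pos: [0.5191, -0.2372, 0.0051]
ee_rot: [[0.871, 0.492, 0.0], [0.492, -0.871, -0.0], [0.0, 0.0, -1.0]]
wrist_force: [-0.2, -0.7, 1.1]
gripper_width: 0.496
```

Request:
move_arm:
  series:
    - [[0,0,0,0,0,0,-1],[0,0,0,0,0,0,-1]]

```text
time_s: 31.6
tcp_pos: [0.5191, -0.2372, 0.0051]
ee_rot: [[0.871, 0.492, 0.0], [0.492, -0.871, -0.0], [0.0, 0.0, -1.0]]
wrist_force: [-0.1, 1.0, 0.7]
gripper_width: 0.496
```

```bash
python3 snap.py 21 wrist
python3 - <<'E'
import cv2
w=cv2.imread("pics/wrist21.png");cv2.imwrite("pics/c.png",cv2.resize(w[235:375,240:410],(680,560),interpolation=cv2.INTER_CUBIC))
E
```

```text
31.65 [ 0.5191 -0.2372  0.0051] [[0.871, 0.492, 0.0], [0.492, -0.871, -0.0], [0.0, 0.0, -1.0]] [  -8.3   30.9  -21.4    0.   -37.7 -142.3] [ 0.1   0.23 -0.61] 0.504
```

View pics/c.png

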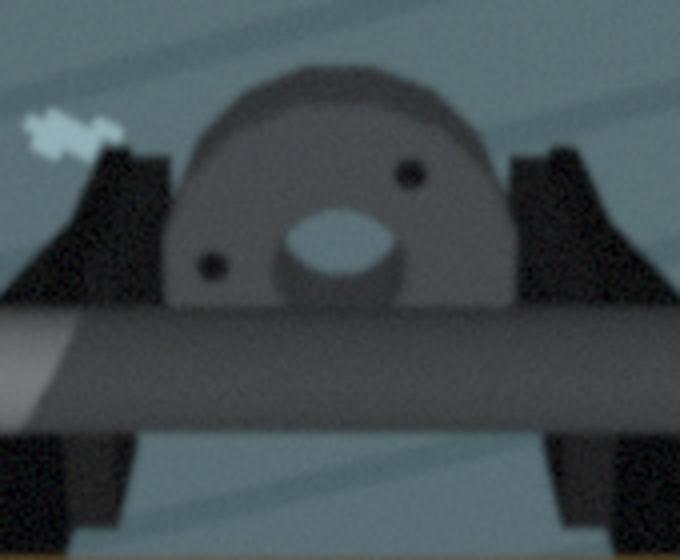

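Run:
```python
import pickle,cv2
from h import *
d=pickle.load(open("cap21.pkl","rb"))["wrist"]; s=d["s"]; C=cam(d,s)
a,b=[(s["ee_rot"].T@(onplane(C,np.array(u)/4+[240,235],.018)-s["tcp_pos"])*1e3)[:2] for u in[(212,266.5),(410,174)]]
print(a.round(2),b.round(2))
# centre: third vertex of equilateral triangle, centroid
m=(a+b)/2; v=b-a; L=np.linalg.norm(v); n=np.array([-v[1],v[0]])/L
print(L, [(m+sg*n*L/(2*np.sqrt(3))).round(2) for sg in(1,-1)])
```

```text
[-17.06  -0.67] [  6.92 -12.82]
26.884423840432714 [array([-1.57,  0.18]), array([ -8.58, -13.67])]
```

Request:
move_arm:
  series:
    - [[0,0,-2,0,0,0,-1],[0,0,-4,0,0,0,-1],[0,0,-5,0,0,0,-1],[0,0,-5,0,0,0,-1],[-2.7,3.23,0,0,0,0,-1],[-2.7,3.23,0,0,0,0,-1],[-2.7,3.23,0,0,0,0,-1],[-2.7,3.23,0,0,0,0,-1],[-2.68,3.21,0,0,0,0,-1],[0,0,0,0,0,0,-1],[0,0,0,0,0,0,-1],[0,0,0,0,0,0,-1]]

```text
time_s: 33.15
tcp_pos: [0.4809, -0.4429, 0.1649]
ee_rot: [[0.87, 0.492, -0.0], [0.492, -0.87, 0.001], [-0.0, -0.001, -1.0]]
wrist_force: [0.5, -0.3, -2.1]
gripper_width: 0.493
```

Request:
move_arm:
  series:
    - [[0,0,2.5,0,0,0,-1],[0,0,2.5,0,0,0,-1],[0,0,1.2,0,0,0,-1],[0,0,0,0,0,0,-1],[0,0,0,0,0,0,-1],[0,0,0,0,0,0,-1],[0,0,0,0,0,0,-1]]

```text
time_s: 34.02
tcp_pos: [0.481, -0.4441, 0.1038]
ee_rot: [[0.871, 0.491, 0.001], [0.491, -0.871, -0.001], [0.001, 0.001, -1.0]]
wrist_force: [-0.3, 0.6, -1.3]
gripper_width: 0.499
```

```bash
python3 snap.py 22 wrist
python3 - <<'E'
import pickle
from h import *
s=pickle.load(open("cap22.pkl","rb"))["wrist"]["s"]
print("delta cm",(s["ee_rot"].T@(np.array([.4811,-.4439,.0651])-s["tcp_pos"])*100).round(2))
w=cv2.imread("pics/wrist22.png");cv2.imwrite("pics/c.png",cv2.resize(w[180:360,240:410],(680,720),interpolation=cv2.INTER_CUBIC))
E
```

```text
34.075 [ 0.481  -0.4441  0.1036] [[0.871, 0.491, 0.001], [0.491, -0.871, -0.0], [0.001, 0.001, -1.0]] [ -28.6   30.4   -3.9    0.   -55.7 -122. ] [-1.12  0.01 -2.24] 0.5
delta cm [ 0.01 -0.02  3.87]
```

View pics/c.png

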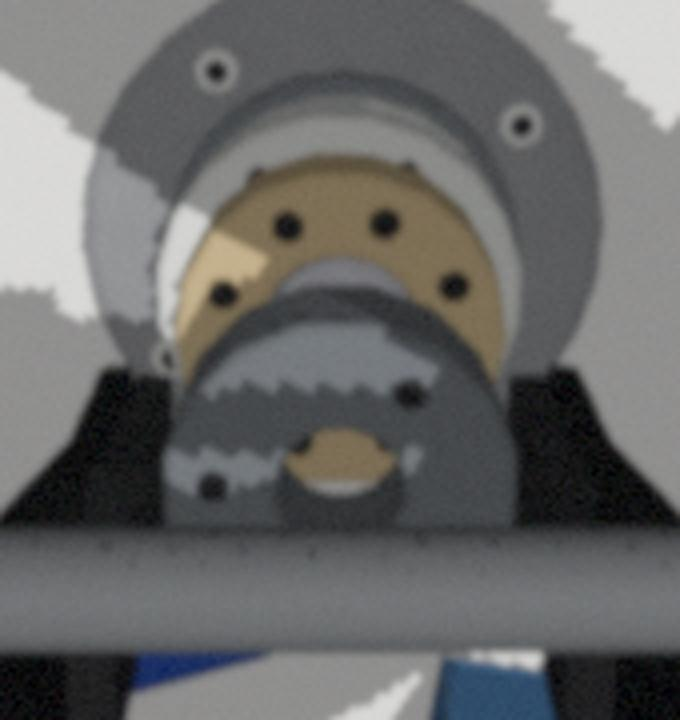

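Well aligned. Lowering towards the nose, then stepping down while checking force.

Request:
move_arm:
  series:
    - [[0,-0.01,0.8,0,0,0,-1],[0,0,0.6,0,0,0,-1],[0,0,0.4,0,0,0,-1],[0,0,0.3,0,0,0,-1],[0,0,0.2,0,0,0,-1],[0,0,0,0,0,0,-1]]

```text
time_s: 34.83
tcp_pos: [0.4807, -0.4438, 0.0799]
ee_rot: [[0.871, 0.492, -0.0], [0.492, -0.871, 0.0], [-0.0, -0.0, -1.0]]
wrist_force: [-0.2, 0.1, -2.0]
gripper_width: 0.502
```

Request:
move_arm:
  series:
    - [[0,0,0.3,0,0,0,-1],[0,0,0.3,0,0,0,-1],[0,0,0.3,0,0,0,-1],[0,0,0.2,0,0,0,-1],[0,0,0.2,0,0,0,-1],[0,0,0.1,0,0,0,-1],[0,0,0,0,0,0,-1]]

```text
time_s: 35.7
tcp_pos: [0.4807, -0.4438, 0.066]
ee_rot: [[0.871, 0.492, -0.0], [0.492, -0.871, 0.0], [-0.0, -0.0, -1.0]]
wrist_force: [-0.7, 0.5, -0.9]
gripper_width: 0.5
```

Request:
move_arm:
  series:
    - [[0,0,0.1,0,0,0,-1],[0,0,0.05,0,0,0,-1],[0,0,0,0,0,0,-1]]

```text
time_s: 36.08
tcp_pos: [0.4809, -0.4439, 0.0651]
ee_rot: [[0.871, 0.492, 0.0], [0.492, -0.871, -0.0], [0.0, 0.001, -1.0]]
wrist_force: [-0.1, 1.4, 1.5]
gripper_width: 0.5
```

Home height reached and the weight has gone off the wrist. Release and retreat.

Request:
move_arm:
  series:
    - [[0,0,0,0,0,0,1],[0,0,0,0,0,0,1],[0,0,0,0,0,0,1],[0,0,0,0,0,0,1],[0,0,-2,0,0,0,1],[0,0,-4,0,0,0,1],[0,0,-5,0,0,0,1],[0,0,-2,0,0,0,1],[0,4,0,0,0,0,1],[0,0,0,0,0,0,1],[0,0,0,0,0,0,1]]

```text
time_s: 37.45
tcp_pos: [0.4999, -0.4783, 0.1937]
ee_rot: [[0.871, 0.491, -0.001], [0.491, -0.871, 0.001], [-0.001, -0.002, -1.0]]
wrist_force: [0.6, 0.5, -0.1]
gripper_width: 1.001
```

```bash
python3 snap.py 23 wrist scene
python3 - <<'E'
import cv2
w=cv2.imread("pics/wrist23.png");cv2.imwrite("pics/c.png",cv2.resize(w[90:240,240:400],(640,600),interpolation=cv2.INTER_CUBIC))
w=cv2.imread("pics/scene23.png");cv2.imwrite("pics/c2.png",cv2.resize(w[240:340,310:470],(800,500),interpolation=cv2.INTER_CUBIC))
E
```

```text
37.55 [ 0.5    -0.4781  0.1943] [[0.871, 0.492, -0.001], [0.492, -0.871, 0.001], [-0.0, -0.001, -1.0]] [ -30.4   29.6    8.7   -0.   -69.1 -120.2] [-0.75 -0.22  0.28] 0.999
```

View pics/c.png

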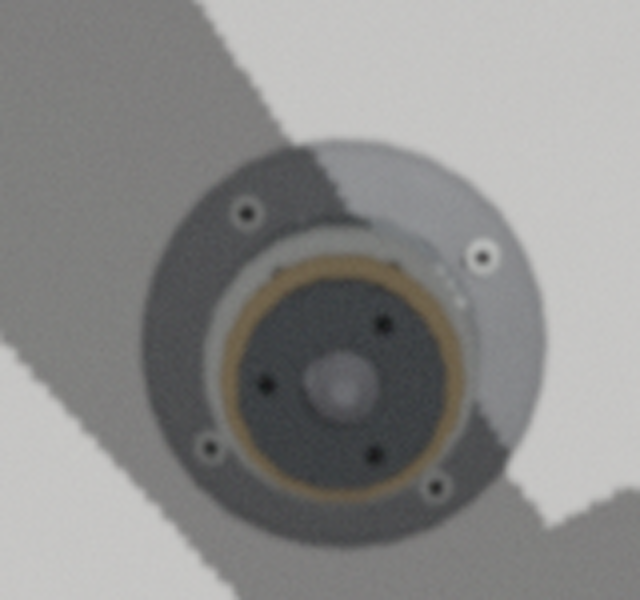

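View pics/c2.png

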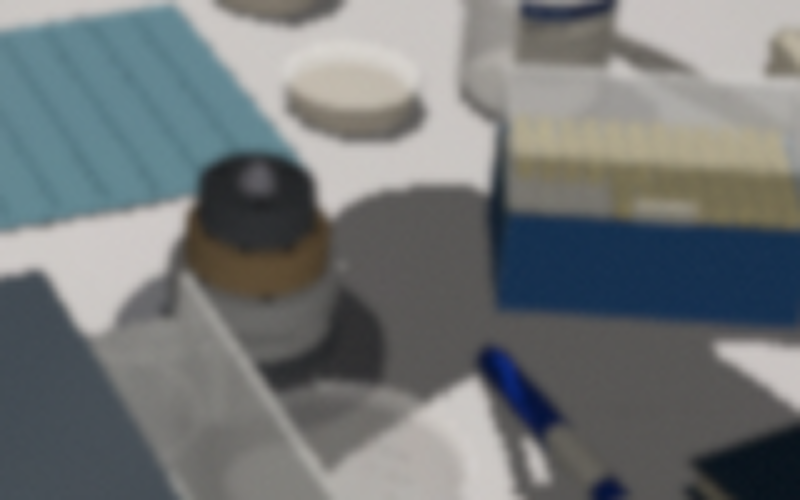

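The wrist crop shows all three rings concentric on the arbor, with the dark ring's three holes at about (267,385), (384,325) and (375,456) around the nose at (342,387). The scene crop shows the stack upright, with the dish and the pen still in place. I'm handing in.

```bash
python3 -c "
from station import r
print(r.finish_job())"
```

```text
the job is handed in; nothing more can be done
None
```

I finished the job and handed it in at about 37.6 s of the 72 s allowed. The hand-in gives no verdict.

**What I did**
- **Tan ring:** I tipped it flat where it stood with a slow push near its top.
- **Toothed ring:** I saw its teeth lie midway between its bolt holes, so I turned it about 10.6° beforehand. It went over the lugs at the first try without force, and wrist force readings stayed under about 4 N.
- **Threading:** I then put on the tan ring, and last the dark ring.

**Last checks**
- **Heights:** Each ring was released with the tool at its calculated home height, and by then its weight was off the wrist. The tool heights were 29.4, 47.2 and 65.1 mm.
- **Pictures:** The last wrist and scene pictures show the three rings concentric and flat, with the gripper well clear. The dish and pen look undisturbed; I judged that by eye and did not measure it.

**What disagreed**
- **Camera estimates:** The wrist and top cameras differed by 2 to 6 mm, and estimates of the arbor centre by 1 to 2 mm. I corrected for this with repeated measurements in the tool frame.
- **Side force:** The tan ring felt about 4 to 5 N of side force while seating, but it still reached its full depth.

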